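# Set up the pasta drying rack

### The arm

A 6-joint arm with a two-finger parallel gripper is mounted at the origin on a cart in front of the work surface, level with it; the furniture and walls round the work are solid. World frame = base frame: x ahead of the robot, y to its left, z up, the work surface at z = 0. Lengths are in m, angles in rad, forces in N, time in s.
With the tool pointing down it reaches from about 0.225 to 0.875 m from the base axis. Payload 3.4 kg.
Tool frame: the origin (TCP) lies at the very end of the fingers, on their centre line; the grasp point (between the pads) lies 19 mm behind it (manip.pinch_z is the distance from the TCP to the grasp point, in m); z points along the fingers, y is the line along which they close (so a half turn about z gives the same grasp; the last joint's range is limited). The gripper opens to 85 mm and grips with 20 to 120 N. Pads are 22 mm wide; open, the fingers measure 114 mm over their backs; the gripper's body (76 mm by 85 mm) begins 54 mm behind the grasp point. The pads swing forward as they close: fully open they stand 13 mm farther back than shut.
Start: joints at [-1.244, 0.276, 1.505, -0, 1.361, -0.121], TCP at [0.249, -0.518, 0.231] pointing down, gripper open.
Joint ranges: [-2.89, 2.89], [-0.75, 2.08], [0.22, 2.7], [-1.18, 4.32], [0.11, 2.71], [-2.7, 2.7]. Speed limits (rad/s): [2.57, 2.57, 3.14, 3.14, 3.14, 3.14].

### API

Orientations are given as a unit quaternion [w, x, y, z].
In Python, from rig import manip gives the robot as it stands. The module is installed in compiled form; this text tells all that it offers.
- The arm moves only by the shell command python3 -m jog 'ROWS' [FORCE]. ROWS is JSON, a list of rows, each an object of numbers: "dx", "dy", "dz": the shift along the tool's x, y, z each as a share of 25 cm, from -1 to 1; "ax", "ay", "az": the turn, a rotation vector about the tool's x, y, z each as a share of 90 degrees, from -1 to 1; "grip": the opening, from -1 (shut) to 1 (fully open), so that 0 is half open. A call has 1 to 5 rows; each row is the pose to reach, as a shift and turn from the pose commanded when the call began, along the tool's axes at that moment; what a row does not reach only later rows make up. A row lasts 1/12 s, in which the tool goes at most 41.7 mm and 7.16 degrees, less where a joint would pass 70% of its speed; a pose out of reach is approached as far as the arm can. A call with a number of a shift or a turn outside -1 to 1 is refused whole. A call with a gripper value outside its range is refused whole. The fingers move at their own pace and stop on an object; FORCE is the grip in N (left out, the last holds). Time passes only in rows, so rows that repeat a pose let the fingers close. It gives the time, the measured TCP pose, the force, the opening and the grip force at its end, in the units of the state.
- manip.get_state(): the state, without advancing time (a new reading comes with each control period).
- manip.get_image(name): name is "scene" or "top" or "wrist"; returns a dict with "img" (420x560x3 uint8, red, green, blue), "mtx" (3x3 intrinsics, pixels), "k1" (the pictures are not rectified: a ray, as slopes to the right and down, at radius r is drawn at 1 + k1 r^2 times it, then the intrinsics apply), "world_to_cam" (4x4, takes a point from world to camera coordinates); the wrist camera has in their place "T_tool_cam" (4x4, takes a point from camera to tool coordinates, whose origin is the TCP and whose axes are the flange's). Camera axes: x right, y down, z forward; pixel columns grow to the right and rows downward; lengths in m; the calibration is good to about 2 mm. A picture is of the moment at which its call begins: read the wrist's pose just before it. There is no depth.
- manip.sign_off(): hands the job in; it is judged then, once.
The state is a dict: "clock": time; "qpos": joint angles; "qd": joint speeds; "effort": joint torques, N m; "position": TCP position; "ee_rot": TCP orientation; "contact_force": force on the tool from outside, world axes, zero at the start; "moment": the same for the moment, N m; "width": finger opening in m; "gripper_force": force on a finger pad.
Only numpy, scipy, OpenCV 4.12 (cv2) and the standard library are available. Lean on these libraries where they do the work, as an engineer would, in place of code of your own. Each camera call takes 0.05 s, during which the arm holds its last target. There are 200 camera calls.

### The job

Set up the pasta drying rack: the wands were put away under the shelf riser handle-first, with only their shafts sticking out. Draw each one out, turn it round in your grip by laying it down, and slide it tip first through an eye of the rack's front rail, one wand to an eye, until its handle is right up against the rail and its shaft lies in the notch behind. Leave the jars and the tin on the riser standing where they are.

Things in the scene. Friction and masses are not known exactly. Their poses are not given: they have to be found in the camera images.
- wand1_handle (a point): Centre of the handle of wand1: a square wooden handle, 85 mm long and 24 x 24 mm, its front face the shoulder, 42.5 mm ahead of this point. Own x runs along the wand from handle to tip, z up as it lay at the start; this and the other three points all lie on the wand's long axis
- wand1_shoulder (a point): wand1: point on its axis where handle and shaft meet, at the front face of the handle; same axes
- wand1_shaft (a point): wand1: point on the axis of its shaft, 90 mm ahead of the shoulder and 40 mm behind the tip; a place to pinch it. The steel shaft is straight, round, 10 mm thick and 130 mm long with a rounded end; same axes
- wand1_tip (a point): wand1: the very end of its shaft, 130 mm ahead of the shoulder; same axes
- wand1: One of three alike drying wands with wooden handle and steel shaft (one may be absent), 215 mm long, about 120 g, balanced on the shaft about 24 mm ahead of the shoulder. On the worktop it lies on the flat of its handle's front edge and on its tip, nose down by 0.05 rad: axis 12 mm up at the shoulder, 5 mm at the tip. Origin on its underside below the shoulder; x towards the tip, z up
- wand2_handle (a point): Centre of the handle of wand2: a square wooden handle, 85 mm long and 24 x 24 mm, its front face the shoulder, 42.5 mm ahead of this point. Own x runs along the wand from handle to tip, z up as it lay at the start; this and the other three points all lie on the wand's long axis
- wand2_shoulder (a point): wand2: point on its axis where handle and shaft meet, at the front face of the handle; same axes
- wand2_shaft (a point): wand2: point on the axis of its shaft, 90 mm ahead of the shoulder and 40 mm behind the tip; a place to pinch it. The steel shaft is straight, round, 10 mm thick and 130 mm long with a rounded end; same axes
- wand2_tip (a point): wand2: the very end of its shaft, 130 mm ahead of the shoulder; same axes
- wand2: Another of three alike drying wands with wooden handle and steel shaft (one may be absent), 215 mm long, about 120 g, balanced on the shaft about 24 mm ahead of the shoulder. On the worktop it lies on the flat of its handle's front edge and on its tip, nose down by 0.05 rad: axis 12 mm up at the shoulder, 5 mm at the tip. Origin on its underside below the shoulder; x towards the tip, z up
- wand3_handle (a point): Centre of the handle of wand3: a square wooden handle, 85 mm long and 24 x 24 mm, its front face the shoulder, 42.5 mm ahead of this point. Own x runs along the wand from handle to tip, z up as it lay at the start; this and the other three points all lie on the wand's long axis
- wand3_shoulder (a point): wand3: point on its axis where handle and shaft meet, at the front face of the handle; same axes
- wand3_shaft (a point): wand3: point on the axis of its shaft, 90 mm ahead of the shoulder and 40 mm behind the tip; a place to pinch it. The steel shaft is straight, round, 10 mm thick and 130 mm long with a rounded end; same axes
- wand3_tip (a point): wand3: the very end of its shaft, 130 mm ahead of the shoulder; same axes
- wand3: The third of three alike drying wands with wooden handle and steel shaft (one may be absent), 215 mm long, about 120 g, balanced on the shaft about 24 mm ahead of the shoulder. On the worktop it lies on the flat of its handle's front edge and on its tip, nose down by 0.05 rad: axis 12 mm up at the shoulder, 5 mm at the tip. Origin on its underside below the shoulder; x towards the tip, z up
- rack_eye1 (a point): Centre of the right eye of the drying rack (as seen facing its front rail), on the front face of that rail: a chamfered round hole, 18 mm across and edged with a brass ring, right through the 18 mm thick rail, 140 mm above the worktop. Own x is the way a wand goes in, y to the left, z up; the eyes are 70 mm apart
- rack_eye2 (a point): Centre of the middle eye of the drying rack (as seen facing its front rail), on the front face of that rail: a chamfered round hole, 18 mm across and edged with a brass ring, right through the 18 mm thick rail, 140 mm above the worktop. Own x is the way a wand goes in, y to the left, z up; the eyes are 70 mm apart
- rack_eye3 (a point): Centre of the left eye of the drying rack (as seen facing its front rail), on the front face of that rail: a chamfered round hole, 18 mm across and edged with a brass ring, right through the 18 mm thick rail, 140 mm above the worktop. Own x is the way a wand goes in, y to the left, z up; the eyes are 70 mm apart
- rack: The drying rack: a fixed wooden frame, 258 mm wide (its y), 160 mm deep (its x), 171 mm tall; origin on the worktop below its middle. The front rail spans 115 to 165 mm up. 100 mm behind its front face a rear rail has an open notch opposite each eye, 28 mm wide, its floor 4 mm lower than the bottom of the eye, so a wand that is home lies all but level, sloping a little down to its tip
- riser_front (a point): Middle of the front edge of the riser, at worktop height; own x points under it, away from the robot, y along the edge, z up. The riser is a fixed shelf riser on the worktop, dark wooden top 250 mm wide and 140 mm deep at 71 to 85 mm above the worktop, on thin steel legs at its corners. The handles of the wands lie under it, their shafts stick out in front; the worktop before them is clear
- tin_fish: low food tin, 86 mm across, 40 mm tall, loose, standing on the riser; origin at the centre of its underside
- spice_0: glass spice jar with green cap, 46 mm across, 106 mm tall, loose, standing on the riser; origin at the centre of its underside
- honey_jar: honey jar with red lid, 60 mm across, 86 mm tall, loose, standing on the riser; origin at the centre of its underside

How it is judged:
By the outcome, as a careful person would: the job done as asked, in the order asked, and still so for the second after the job is handed in, with the robot touching nothing.
Of wand1, wand2, wand3 only 2 to 3 are there at a start; the rules pass over those that are not, and their reading is None.
At some moment in a run one of wand1, wand2, wand3 may be knocked a few centimetres aside while the robot is not near it.
It also fails if it takes over 210 s, if anything falls off the work surface, if the arm or the gripper's body presses on something with over 40 N, if the wrist force passes 120 N, or if a joint passes its speed limit or range.

## Working session

There is one attempt and no reset: what is moved stays moved. The work goes in short steps, Python scripts to look and compute and a shell command to move; the robot and the scene stay as the last step left them, time stands still between calls to the robot, and variables do not carry over. Pictures are saved under pics/ and viewed, at most 14 in all, crops included, and the job is handed in when it is done.

```bash
mkdir -p pics
cat > h.py <<'E'
import numpy as np, cv2
from rig import manip
from scipy.spatial.transform import Rotation as R
def Rq(q): return R.from_quat([q[1],q[2],q[3],q[0]])
def tool(s=None):
    s=s or manip.get_state(); T=np.eye(4); T[:3,:3]=Rq(s['ee_rot']).as_matrix(); T[:3,3]=s['position']; return T
def snap(name,fn=None):
    T=tool(); d=manip.get_image(name)
    d['c2w']= T@np.array(d['T_tool_cam']) if name=='wrist' else np.linalg.inv(d['world_to_cam'])
    if fn: cv2.imwrite('pics/'+fn,cv2.cvtColor(d['img'],cv2.COLOR_RGB2BGR))
    return d
def ray(d,uv):
    K=np.array(d['mtx']); x=(uv[0]-K[0,2])/K[0,0]; y=(uv[1]-K[1,2])/K[1,1]
    rd=np.hypot(x,y); r=rd
    for _ in range(20): r=rd/(1+d['k1']*r*r)
    f=r/rd if rd>0 else 1
    v=d['c2w'][:3,:3]@np.array([x*f,y*f,1]); return d['c2w'][:3,3],v/np.linalg.norm(v)
def plane(d,uv,z):
    o,v=ray(d,uv); return o+v*(z-o[2])/v[2]
def proj(d,p):
    c=np.linalg.inv(d['c2w'])@np.append(p,1); x,y=c[:2]/c[2]; f=1+d['k1']*(x*x+y*y)
    return (np.array(d['mtx'])@[x*f,y*f,1])[:2]
def tri(d1,u1,d2,u2):
    o1,v1=ray(d1,u1);o2,v2=ray(d2,u2)
    a=np.linalg.lstsq(np.c_[v1,-v2],o2-o1,rcond=None)[0]
    p,q=o1+a[0]*v1,o2+a[1]*v2; return (p+q)/2,np.linalg.norm(p-q)
E
python3 - <<'E'
from h import *
a=snap('top','top0.png');b=snap('scene','scene0.png')
for d in (a,b): print(d['c2w'].round(3).tolist(),d['mtx'],d['k1'])
d=snap('wrist','w0.png'); print(d['T_tool_cam'],tool().round(3))
E
```

```text
[[-0.005, -0.989, 0.15, 0.538], [-0.999, 0.0, -0.032, -0.055], [0.032, -0.15, -0.988, 1.024], [0.0, 0.0, 0.0, 1.0]] [[439.29535338   0.         282.50639195]
 [  0.         439.29535338 214.60175025]
 [  0.           0.           1.        ]] -0.13504484861533228
[[-0.827, -0.388, 0.407, 0.311], [-0.562, 0.557, -0.612, 0.477], [0.011, -0.734, -0.679, 0.692], [0.0, 0.0, 0.0, 1.0]] [[389.72757476   0.         283.67230122]
 [  0.         389.72757476 205.42461273]
 [  0.           0.           1.        ]] -0.02657804456256186
[[-6.72134452e-04 -9.59539442e-01 -2.81573451e-01  7.20511334e-02]
 [ 9.99999765e-01 -6.82204292e-04 -6.22657008e-05  1.43752297e-03]
 [-1.32344221e-04 -2.81573427e-01  9.59539675e-01 -1.41935415e-01]
 [ 0.00000000e+00  0.00000000e+00  0.00000000e+00  1.00000000e+00]] [[ 0.901  0.433 -0.     0.249]
 [ 0.433 -0.901  0.001 -0.518]
 [ 0.    -0.001 -1.     0.231]
 [ 0.     0.     0.     1.   ]]
```

View pics/top0.png

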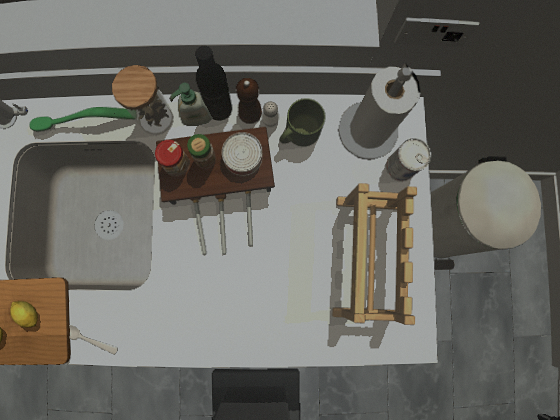

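View pics/scene0.png

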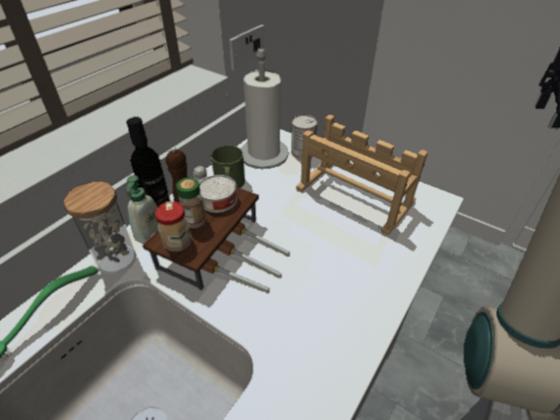

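The top view shows three wands, with tips at about (204,253), (223,253) and (251,245). The rack's front rail is near column 361, facing image left (+y), and the jars and tin are on the riser.

Run:
```python
from h import *
d=snap('top')
for n,uv,z in [('tipA',(204,253),.005),('tipB',(223,253),.005),('tipC',(251,245),.005),('A',(198,202),.01),('B',(220,198),.01),('C',(248,192),.01),
 ('riserFL',(163,200),.085),('riserFR',(273,187),.085),('railtop far',(361,200),.165),('railtop near',(361,310),.165),('post far',(361,190),.171),('postnear',(361,319),.171),('rear far',(408,190),.171),('rear near',(409,319),.171)]:
    print(n,plane(d,uv,z).round(3))
im=cv2.resize(d['img'][150:350,150:430],(784,560),interpolation=cv2.INTER_CUBIC)
cv2.imwrite('pics/topc.png',im[:,:,::-1])
b=snap('scene')
im=cv2.resize(b['img'][100:240,280:440],(800,700),interpolation=cv2.INTER_CUBIC)[:600]
cv2.imwrite('pics/scenec.png',im[:,:,::-1])
```

```text
tipA [0.602 0.094 0.005]
tipB [0.602 0.05  0.005]
tipC [ 0.621 -0.015  0.005]
A [0.721 0.11  0.01 ]
B [0.731 0.058 0.01 ]
C [ 0.745 -0.007  0.01 ]
riserFL [0.712 0.174 0.085]
riserFR [ 0.741 -0.065  0.085]
railtop far [ 0.698 -0.241  0.165]
railtop near [ 0.48  -0.235  0.165]
post far [ 0.717 -0.24   0.171]
postnear [ 0.463 -0.233  0.171]
rear far [ 0.717 -0.337  0.171]
rear near [ 0.461 -0.329  0.171]
```

View pics/topc.png

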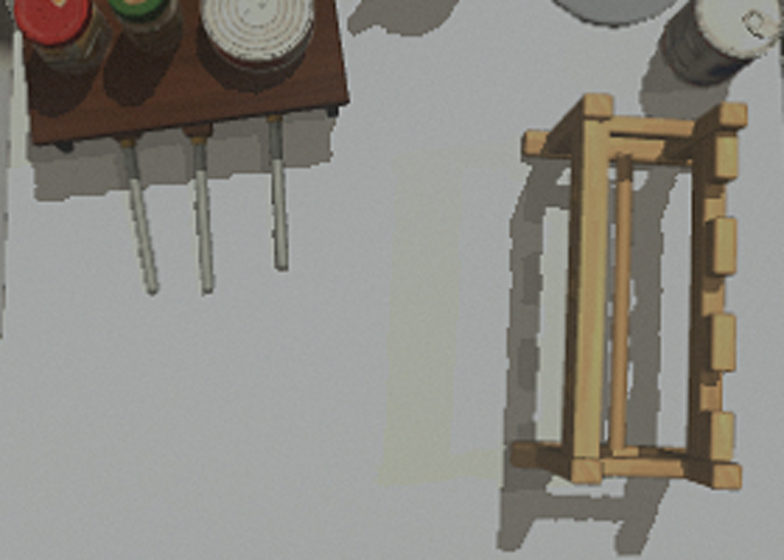

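View pics/scenec.png

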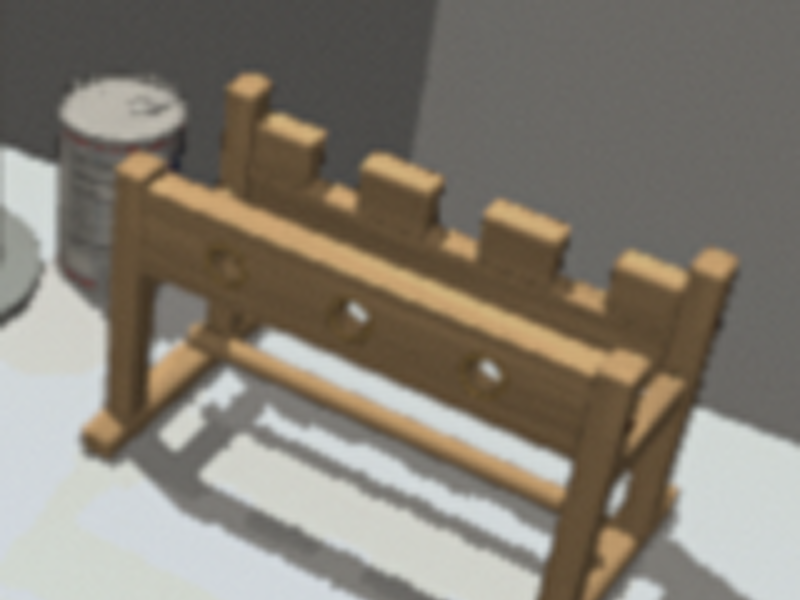

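The scene crop shows the three eyes at full-image positions of about (326,153), (350,163) and (377,174). I'll locate those and move above the right-hand wand for a wrist look.

```bash
cat >> h.py <<'E'
def todo(p,Rt=None):
    """remaining shift in tool axes (units of 0.25 m) and turn (units of 90 deg)"""
    T=tool(); print('shift',(T[:3,:3].T@(np.array(p)-T[:3,3])/.25).round(3), end=' ')
    if Rt is not None: print('turn',(R.from_matrix(T[:3,:3].T@Rt).as_rotvec()/(np.pi/2)).round(3),end='')
    print(' at',T[:3,3].round(4))
def down(yaw): # tool z down, tool x at yaw
    c,s=np.cos(yaw),np.sin(yaw); return np.array([[c,s,0],[s,-c,0],[0,0,-1.]])
E
python3 -m jog '[{"dx":0.69,"dy":-0.42},{"dx":0.69,"dy":-0.42},{"dx":0.69,"dy":-0.42},{"dx":0.69,"dy":-0.42},{"dx":0.69,"dy":-0.42}]'
python3 -m jog '[{"dx":0.69,"dy":-0.42},{"dx":0.69,"dy":-0.42},{"dx":0.69,"dy":-0.42},{"dx":0.69,"dy":-0.42},{"dx":0.69,"dy":-0.42}]'
python3 -m jog '[{"dx":0.69,"dy":-0.42,"az":0.25},{"dx":0.69,"dy":-0.42,"az":0.25},{"dx":0.69,"dy":-0.42,"az":0.25},{"dx":0.69,"dy":-0.42,"az":0.25},{"dx":0.69,"dy":-0.42,"az":0.25}]'
python3 - <<'E'
from h import *
b=snap('scene')
for uv in [(326.4,153),(350,163),(377.4,174.4)]: print(plane(b,uv,.14).round(4))
d=snap('wrist','w1.png'); print(d['mtx'],d['k1'])
todo((.58,-.01,.2),down(.065)); print(manip.get_state()['width'])
E
```

```text
[ 0.6621 -0.2374  0.14  ]
[ 0.5958 -0.2339  0.14  ]
[ 0.524 -0.231  0.14 ]
[[329.19725341   0.         278.48126002]
 [  0.         329.19725341 209.31318347]
 [  0.           0.           1.        ]] -0.05309922777965209
shift [ 2.074 -1.259  0.125] turn [-0.     0.     0.244] at [ 0.2489 -0.5182  0.2311]
0.0853882309963318schema error: expected keys dx, dy, dz, ax, ay, az, grip
schema error: expected keys dx, dy, dz, ax, ay, az, grip
schema error: expected keys dx, dy, dz, ax, ay, az, grip
```

View pics/w1.png

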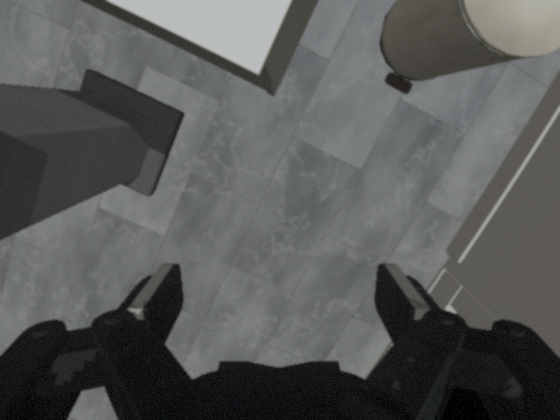

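The picture shows the floor and the open fingers; the arm didn't move because every key is needed. Resending in full.

```bash
python3 -m jog '[{"dx":0.69,"dy":-0.42,"dz":0,"ax":0,"ay":0,"az":0,"grip":0},{"dx":0.69,"dy":-0.42,"dz":0,"ax":0,"ay":0,"az":0,"grip":0},{"dx":0.69,"dy":-0.42,"dz":0,"ax":0,"ay":0,"az":0,"grip":0},{"dx":0.69,"dy":-0.42,"dz":0,"ax":0,"ay":0,"az":0,"grip":0},{"dx":0.69,"dy":-0.42,"dz":0,"ax":0,"ay":0,"az":0,"grip":0}]' 40
python3 -m jog '[{"dx":0.69,"dy":-0.42,"dz":0,"ax":0,"ay":0,"az":0,"grip":-0.2},{"dx":0.69,"dy":-0.42,"dz":0,"ax":0,"ay":0,"az":0,"grip":-0.2},{"dx":0.69,"dy":-0.42,"dz":0,"ax":0,"ay":0,"az":0,"grip":-0.2},{"dx":0.69,"dy":-0.42,"dz":0,"ax":0,"ay":0,"az":0,"grip":-0.2},{"dx":0.69,"dy":-0.42,"dz":0,"ax":0,"ay":0,"az":0,"grip":-0.2}]'
python3 -m jog '[{"dx":0.69,"dy":-0.42,"dz":0,"ax":0,"ay":0,"az":0.24,"grip":-0.2},{"dx":0.69,"dy":-0.42,"dz":0,"ax":0,"ay":0,"az":0.24,"grip":-0.2},{"dx":0.69,"dy":-0.42,"dz":0,"ax":0,"ay":0,"az":0.24,"grip":-0.2},{"dx":0.69,"dy":-0.42,"dz":0,"ax":0,"ay":0,"az":0.24,"grip":-0.2},{"dx":0.69,"dy":-0.42,"dz":0,"ax":0,"ay":0,"az":0.24,"grip":-0.2}]'
python3 - <<'E'
from h import *
d=snap('wrist','w2.png')
todo((.58,-.01,.2),down(.065)); print(manip.get_state()['width'])
E
```

```text
clock: 0.77
position: [0.3598, -0.3466, 0.2314]
ee_rot: [-0.0, 0.975, 0.222, 0.0]
contact_force: [0.4, -0.1, -0.4]
width: 0.0426
gripper_force: 0.0
clock: 1.18
position: [0.47, -0.1772, 0.2316]
ee_rot: [-0.0, 0.975, 0.222, 0.0]
contact_force: [0.6, -0.5, 0.9]
width: 0.0341
gripper_force: 0.0
clock: 1.6
position: [0.5761, -0.0143, 0.2314]
ee_rot: [0.0, 0.999, 0.035, 0.0]
contact_force: [0.4, -0.5, 0.4]
width: 0.0345
gripper_force: 0.0
shift [-0.005  0.013  0.125] turn [-0.005 -0.004  0.006] at [ 0.5807 -0.007   0.2312]
0.03397203673489465
```

View pics/w2.png

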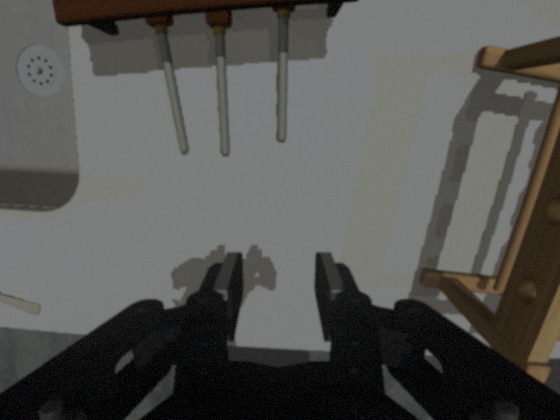

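This wrist view shows the tips at (183,151), (225,153) and (282,138), with the shafts running up to the brass ferrules near (161,25), (219,22) and (284,12).

Run:
```python
from h import *
d=snap('wrist')
for n,t,s in [('A',(184,151),(162,25)),('B',(225.5,153.5),(219,24)),('C',(282,138.5),(284,12))]:
    p,q=plane(d,t,.005),plane(d,s,.012); v=q-p
    L=np.linalg.norm(v); yaw=np.arctan2(v[1],v[0]); g=p+v/L*.04
    print(n,p.round(4),q.round(4),L.round(4),'yaw',yaw.round(3),'pinch',g.round(4)); todo([g[0],g[1],.06],down(yaw))
```

```text
A [0.6064 0.1012 0.005 ] [0.7327 0.1224 0.012 ] 0.1282 yaw 0.167 pinch [0.6458 0.1078 0.0072]
shift [ 0.304 -0.45   0.686] turn [-0.002 -0.002 -0.057] at [ 0.5783 -0.0108  0.231 ]
B [0.6069 0.0546 0.005 ] [0.7368 0.0647 0.012 ] 0.1305 yaw 0.077 pinch [0.6467 0.0577 0.0071]
shift [ 0.292 -0.25   0.685] turn [-0.002 -0.002 -0.   ] at [ 0.5783 -0.0108  0.231 ]
C [ 0.6279 -0.007   0.005 ] [7.522e-01 6.000e-04 1.200e-02] 0.1248 yaw 0.061 pinch [ 0.6677 -0.0045  0.0072]
shift [0.357 0.005 0.685] turn [-0.002 -0.002  0.01 ] at [ 0.5783 -0.0108  0.231 ]
```

```bash
python3 -m jog '[{"dx":0.29,"dy":0.005,"dz":0.1,"ax":0,"ay":0,"az":0.01,"grip":-0.2},{"dx":0.29,"dy":0.005,"dz":0.25,"ax":0,"ay":0,"az":0.01,"grip":-0.2},{"dx":0.29,"dy":0.005,"dz":0.4,"ax":0,"ay":0,"az":0.01,"grip":-0.2},{"dx":0.29,"dy":0.005,"dz":0.55,"ax":0,"ay":0,"az":0.01,"grip":-0.2},{"dx":0.29,"dy":0.005,"dz":0.68,"ax":0,"ay":0,"az":0.01,"grip":-0.2}]'
python3 - <<'E'
from h import *
d=snap('wrist','w3.png')
todo((.650,-.0057,.003),down(.061)); print(proj(d,[.628,-.007,.005]),proj(d,[.6677,-.0045,.0072]))
E
```

```text
clock: 2.12
position: [0.6482, -0.0127, 0.0593]
ee_rot: [0.0, 1.0, 0.028, 0.0]
contact_force: [-0.2, 0.4, -0.6]
width: 0.0344
gripper_force: 0.0
shift [ 0.037 -0.023  0.191] turn [-0.002  0.01  -0.004] at [ 0.6419 -0.0121  0.0509]
[266.38167987 260.64541645] [265.0313559  202.60646196]
```

View pics/w3.png

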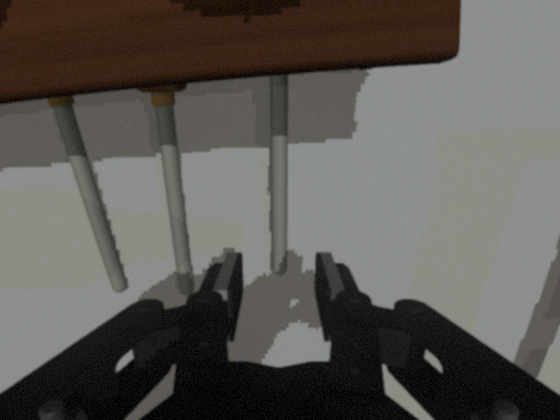

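The right-hand wand's tip is at (279,270), midway between the fingers. The pose reading looked unsettled, so I'll read it again.

Run:
```python
from h import *
print([ (np.array(manip.get_state()['position']).round(4),np.array(manip.get_state()['qd']).round(3)) for _ in range(2)])
d=snap('wrist'); print(tool()[:3,3].round(4)); d=snap('wrist'); print(tool()[:3,3].round(4))
print(plane(d,(279,270),.005),plane(d,(279,80),.011)); todo((.650,-.0057,.003),down(.061))
```

```text
[(array([ 0.6419, -0.0121,  0.0509]), array([-0.004, -0.029, -0.002, -0.   ,  0.219,  0.002])), (array([ 0.6419, -0.0121,  0.0509]), array([-0.004, -0.029, -0.002, -0.   ,  0.219,  0.002]))]
[ 0.6418 -0.0121  0.0542]
[ 0.6449 -0.0124  0.0582]
[ 0.61696395 -0.01473269  0.005     ] [ 0.73060627 -0.0085194   0.011     ]
shift [ 0.024 -0.025  0.221] turn [-0.001  0.005 -0.004] at [ 0.6449 -0.0124  0.0582]
```

```bash
python3 -m jog '[{"dx":0,"dy":0,"dz":0,"ax":0,"ay":0,"az":0,"grip":-0.2},{"dx":0,"dy":0,"dz":0,"ax":0,"ay":0,"az":0,"grip":-0.2},{"dx":0,"dy":0,"dz":0,"ax":0,"ay":0,"az":0,"grip":-0.2},{"dx":0,"dy":0,"dz":0,"ax":0,"ay":0,"az":0,"grip":-0.2},{"dx":0,"dy":0,"dz":0,"ax":0,"ay":0,"az":0,"grip":-0.2}]'
cat >> h.py <<'E'
def shaftfit(d,u0,v0,u1,v1):
    """centre line of a shaft near the line given: darkest-edge pair by gradient on rows"""
    g=cv2.GaussianBlur(cv2.cvtColor(d['img'],cv2.COLOR_RGB2GRAY),(3,3),0).astype(float); out=[]
    for v in np.linspace(v0,v1,25):
        u=u0+(u1-u0)*(v-v0)/(v1-v0); xs=np.arange(int(u)-16,int(u)+17); gr=np.gradient(g[int(v),xs])
        out.append((int(v),(xs[gr.argmin()]+xs[gr.argmax()])/2))
    return np.array(out)
E
python3 - <<'E'
from h import *
d=snap('wrist','w4.png'); print(tool().round(4)[:3])
o=shaftfit(d,279,140,279,260); k=np.polyfit(o[:,0],o[:,1],1); print(o[::4].tolist(),k)
p,q=plane(d,(np.polyval(k,150),150),.009),plane(d,(np.polyval(k,255),255),.0058); v=p-q; print(p,q,np.arctan2(v[1],v[0]))
print(plane(d,(279,270),.005),proj(d,[.628,-.007,.005]))
E
```

```text
clock: 2.68
position: [0.6487, -0.0123, 0.0633]
ee_rot: [0.0, 1.0, 0.028, 0.002]
contact_force: [0.0, 0.1, 0.5]
width: 0.0339
gripper_force: 0.0
[[ 9.985e-01  5.510e-02  2.500e-03  6.484e-01]
 [ 5.510e-02 -9.985e-01 -5.000e-04 -1.230e-02]
 [ 2.500e-03  6.000e-04 -1.000e+00  6.290e-02]]
[[140.0, 279.0], [160.0, 278.0], [180.0, 277.5], [200.0, 279.0], [220.0, 278.5], [240.0, 279.0], [260.0, 279.0]] [4.76923077e-03 2.78086154e+02]
[ 0.7004127  -0.01086998  0.009     ] [ 0.63173977 -0.01496521  0.0058    ] 0.05956340364322684
[ 0.62044141 -0.01538835  0.005     ] [267.01084661 259.07947027]
```

```bash
python3 -m jog '[{"dx":0,"dy":0.007,"dz":0.08,"ax":0,"ay":0,"az":0,"grip":-0.2},{"dx":0,"dy":0.007,"dz":0.15,"ax":0,"ay":0,"az":0,"grip":-0.2},{"dx":0,"dy":0.007,"dz":0.2,"ax":0,"ay":0,"az":0,"grip":-0.2},{"dx":0,"dy":0.007,"dz":0.228,"ax":0,"ay":0,"az":0,"grip":-0.2},{"dx":0,"dy":0.007,"dz":0.228,"ax":0,"ay":0,"az":0,"grip":-0.2}]'
python3 -m jog '[{"dx":0,"dy":0,"dz":0,"ax":0,"ay":0,"az":0,"grip":-0.2},{"dx":0,"dy":0,"dz":0,"ax":0,"ay":0,"az":0,"grip":-0.2},{"dx":0,"dy":0,"dz":0,"ax":0,"ay":0,"az":0,"grip":-0.2},{"dx":0,"dy":0,"dz":0,"ax":0,"ay":0,"az":0,"grip":-0.2},{"dx":0,"dy":0,"dz":0,"ax":0,"ay":0,"az":0,"grip":-0.2}]'
```

```text
clock: 3.15
position: [0.6467, -0.0137, 0.0029]
ee_rot: [-0.0, 1.0, 0.028, -0.001]
contact_force: [0.1, 0.1, -0.8]
width: 0.034
gripper_force: 0.0
clock: 3.57
position: [0.6483, -0.014, 0.005]
ee_rot: [0.0, 1.0, 0.028, 0.001]
contact_force: [-0.2, -0.4, 0.1]
width: 0.0335
gripper_force: 0.0
```

```bash
python3 -m jog '[{"dx":0,"dy":0,"dz":0.006,"ax":0,"ay":0,"az":0,"grip":-1},{"dx":0,"dy":0,"dz":0.006,"ax":0,"ay":0,"az":0,"grip":-1},{"dx":0,"dy":0,"dz":0.006,"ax":0,"ay":0,"az":0,"grip":-1},{"dx":0,"dy":0,"dz":0.006,"ax":0,"ay":0,"az":0,"grip":-1},{"dx":0,"dy":0,"dz":0.006,"ax":0,"ay":0,"az":0,"grip":-1}]' 60
python3 -m jog '[{"dx":-0.04,"dy":0,"dz":0,"ax":0,"ay":0,"az":0,"grip":-1},{"dx":-0.1,"dy":0,"dz":0,"ax":0,"ay":0,"az":0,"grip":-1},{"dx":-0.18,"dy":0,"dz":0,"ax":0,"ay":0,"az":0,"grip":-1},{"dx":-0.26,"dy":0,"dz":0,"ax":0,"ay":0,"az":0,"grip":-1},{"dx":-0.34,"dy":0,"dz":0,"ax":0,"ay":0,"az":0,"grip":-1}]'
python3 -m jog '[{"dx":-0.08,"dy":0,"dz":0,"ax":0,"ay":0,"az":0,"grip":-1},{"dx":-0.18,"dy":0,"dz":0,"ax":0,"ay":0,"az":0,"grip":-1},{"dx":-0.28,"dy":0,"dz":0,"ax":0,"ay":0,"az":0,"grip":-1},{"dx":-0.36,"dy":0,"dz":0,"ax":0,"ay":0,"az":0,"grip":-1},{"dx":-0.4,"dy":0,"dz":0,"ax":0,"ay":0,"az":0,"grip":-1}]'
python3 -m jog '[{"dx":-0.05,"dy":0,"dz":0,"ax":0,"ay":0,"az":0,"grip":-1},{"dx":-0.10,"dy":0,"dz":0,"ax":0,"ay":0,"az":0,"grip":-1},{"dx":-0.14,"dy":0,"dz":0,"ax":0,"ay":0,"az":0,"grip":-1},{"dx":-0.16,"dy":0,"dz":0,"ax":0,"ay":0,"az":0,"grip":-1},{"dx":-0.16,"dy":0,"dz":0,"ax":0,"ay":0,"az":0,"grip":-1}]'
python3 - <<'E'
from h import *
d=snap('wrist','w5.png'); print(tool().round(4)[:3])
E
```

```text
clock: 3.98
position: [0.6478, -0.0138, 0.0029]
ee_rot: [-0.0, 1.0, 0.028, -0.0]
contact_force: [-0.5, 1.2, 2.6]
width: 0.0071
gripper_force: 58.7
clock: 4.4
position: [0.5624, -0.0189, 0.003]
ee_rot: [0.0, 1.0, 0.028, 0.001]
contact_force: [1.3, 0.3, 0.6]
width: 0.0069
gripper_force: 58.7
clock: 4.82
position: [0.4603, -0.024, 0.003]
ee_rot: [0.0, 1.0, 0.027, -0.0]
contact_force: [0.9, 0.3, 0.3]
width: 0.0072
gripper_force: 58.8
clock: 5.23
position: [0.4217, -0.0263, 0.0028]
ee_rot: [-0.0, 1.0, 0.028, -0.001]
contact_force: [-3.4, -1.2, 3.0]
width: 0.007
gripper_force: 58.9
[[ 9.985e-01  5.520e-02 -2.700e-03  4.217e-01]
 [ 5.520e-02 -9.985e-01  0.000e+00 -2.630e-02]
 [-2.700e-03 -2.000e-04 -1.000e+00  2.800e-03]]
```

View pics/w5.png

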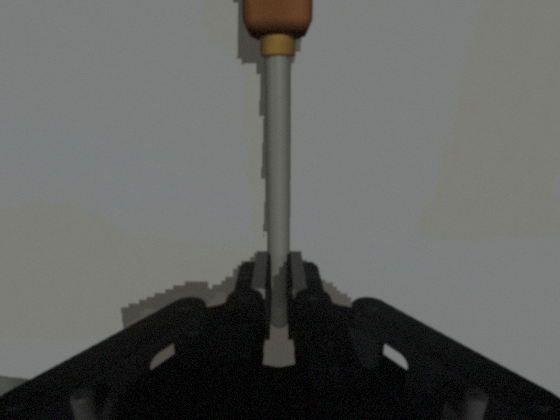

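The wand is out, with the shaft between the pads and the shoulder at about (278,40). Releasing and moving to the handle.

```bash
python3 -m jog '[{"dx":0,"dy":0,"dz":0,"ax":0,"ay":0,"az":0,"grip":0.2},{"dx":0,"dy":0,"dz":0,"ax":0,"ay":0,"az":0,"grip":0.2},{"dx":0,"dy":0,"dz":0,"ax":0,"ay":0,"az":0,"grip":0.2},{"dx":0,"dy":0,"dz":-0.1,"ax":0,"ay":0,"az":0,"grip":0.2},{"dx":0,"dy":0,"dz":-0.2,"ax":0,"ay":0,"az":0,"grip":0.2}]'
python3 - <<'E'
from h import *
d=snap('wrist','w6.png'); print(tool().round(4)[:3])
E
python3 -m jog '[{"dx":0.1,"dy":0,"dz":0,"ax":0,"ay":0,"az":0,"grip":0.2},{"dx":0.25,"dy":0,"dz":0,"ax":0,"ay":0,"az":0,"grip":0.2},{"dx":0.35,"dy":0,"dz":0,"ax":0,"ay":0,"az":0,"grip":0.2},{"dx":0.45,"dy":0,"dz":0,"ax":0,"ay":0,"az":0,"grip":0.2},{"dx":0.5,"dy":0,"dz":0,"ax":0,"ay":0,"az":0,"grip":0.2}]'
python3 -m jog '[{"dx":0.08,"dy":0,"dz":0,"ax":0,"ay":0,"az":0,"grip":0.2},{"dx":0.08,"dy":0,"dz":0,"ax":0,"ay":0,"az":0,"grip":0.2},{"dx":0.08,"dy":0,"dz":0,"ax":0,"ay":0,"az":0,"grip":0.2},{"dx":0.08,"dy":0,"dz":0,"ax":0,"ay":0,"az":0,"grip":0.2},{"dx":0.08,"dy":0,"dz":0,"ax":0,"ay":0,"az":0,"grip":0.2}]'
python3 - <<'E'
from h import *
d=snap('wrist','w7.png'); print(tool().round(4)[:3])
E
```

```text
clock: 5.7
position: [0.4224, -0.026, 0.0523]
ee_rot: [-0.0, 1.0, 0.028, -0.002]
contact_force: [0.8, -0.2, 0.1]
width: 0.0515
gripper_force: 0.0
[[ 0.9984  0.0554  0.0065  0.4263]
 [ 0.0554 -0.9985 -0.0015 -0.0268]
 [ 0.0064  0.0018 -1.      0.0568]]
clock: 6.17
position: [0.5526, -0.0195, 0.0528]
ee_rot: [0.0, 1.0, 0.028, 0.002]
contact_force: [0.2, -0.4, 0.3]
width: 0.0513
gripper_force: 0.0
clock: 6.58
position: [0.5664, -0.0182, 0.0525]
ee_rot: [-0.0, 1.0, 0.028, -0.001]
contact_force: [-0.7, -0.2, -0.5]
width: 0.0513
gripper_force: 0.0
[[ 9.985e-01  5.500e-02 -1.400e-03  5.666e-01]
 [ 5.500e-02 -9.985e-01  1.000e-04 -1.820e-02]
 [-1.400e-03 -2.000e-04 -1.000e+00  5.270e-02]]
```

View pics/w7.png

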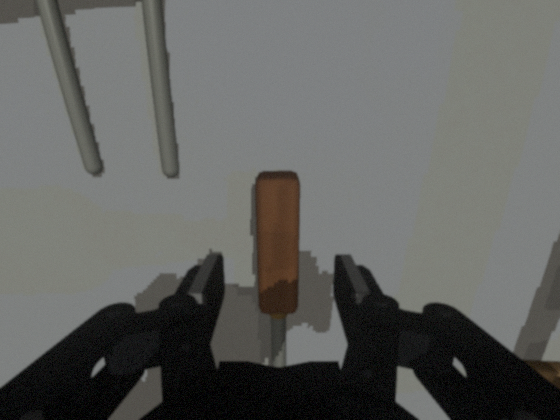

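The handle is centred between the fingers, spanning rows 172–313, and the next two tips are at (93,165) and (171,170).

Run:
```python
from h import *
d=snap('wrist'); print(tool().round(4)[:3])
print(plane(d,(278,313),.024),plane(d,(278,182),.028))
for n,t,s in [('A',(93,167),(52,10)),('B',(171,172),(151,10))]:
    p,q=plane(d,t,.005),plane(d,s,.009); v=q-p; print(n,p,np.arctan2(v[1],v[0]))
```

```text
[[ 9.985e-01  5.500e-02 -9.000e-04  5.668e-01]
 [ 5.500e-02 -9.985e-01 -0.000e+00 -1.830e-02]
 [-9.000e-04 -0.000e+00 -1.000e+00  5.280e-02]]
[ 0.52446803 -0.02135578  0.024     ] [ 0.60491894 -0.0170215   0.028     ]
A [0.60352138 0.09200289 0.005     ] 0.1577005390237141
B [0.60280867 0.04551707 0.005     ] 0.08204589442368347
```

Before picking the handle up, I'll take a close look at the rack's front rail with the tool turned and tilted.

```bash
python3 -m jog '[{"dx":0.02,"dy":0,"dz":-0.15,"ax":0,"ay":0,"az":0,"grip":0.2},{"dx":0.04,"dy":0,"dz":-0.3,"ax":0,"ay":0,"az":0.08,"grip":0.2},{"dx":0.06,"dy":0,"dz":-0.45,"ax":0,"ay":0,"az":0.16,"grip":0.2},{"dx":0.08,"dy":0.02,"dz":-0.6,"ax":0,"ay":0,"az":0.24,"grip":0.2},{"dx":0.1,"dy":0.05,"dz":-0.72,"ax":0,"ay":0,"az":0.32,"grip":0.2}]' | grep pos
python3 -m jog '[{"dx":0,"dy":0,"dz":0,"ax":0,"ay":0,"az":0.38,"grip":0.2},{"dx":0,"dy":0,"dz":0,"ax":0,"ay":0,"az":0.38,"grip":0.2},{"dx":0,"dy":0,"dz":0,"ax":0,"ay":0,"az":0.38,"grip":0.2},{"dx":0,"dy":0,"dz":0,"ax":0,"ay":0,"az":0.38,"grip":0.2},{"dx":0,"dy":0,"dz":0,"ax":0,"ay":0,"az":0.38,"grip":0.2}]' | grep pos
python3 -m jog '[{"dx":0,"dy":0,"dz":0,"ax":0,"ay":0.38,"az":0,"grip":0.2},{"dx":0,"dy":0,"dz":0,"ax":0,"ay":0.38,"az":0,"grip":0.2},{"dx":0,"dy":0,"dz":0,"ax":0,"ay":0.38,"az":0,"grip":0.2},{"dx":0,"dy":0,"dz":0,"ax":0,"ay":0.38,"az":0,"grip":0.2},{"dx":0,"dy":0,"dz":0,"ax":0,"ay":0.38,"az":0,"grip":0.2}]' | grep -A1 pos
python3 -m jog '[{"dx":0,"dy":0,"dz":0,"ax":0,"ay":0.1,"az":0,"grip":0.2},{"dx":0,"dy":0,"dz":0,"ax":0,"ay":0.1,"az":0,"grip":0.2},{"dx":0,"dy":0,"dz":0,"ax":0,"ay":0.1,"az":0,"grip":0.2},{"dx":0,"dy":0,"dz":0,"ax":0,"ay":0.1,"az":0,"grip":0.2},{"dx":0,"dy":0,"dz":0,"ax":0,"ay":0.1,"az":0,"grip":0.2}]' | grep -A1 pos
python3 -m jog '[{"dx":0,"dy":0,"dz":0,"ax":0,"ay":0,"az":0,"grip":0.2},{"dx":0,"dy":0,"dz":0,"ax":0,"ay":0,"az":0,"grip":0.2},{"dx":0,"dy":0,"dz":0,"ax":0,"ay":0,"az":0,"grip":0.2},{"dx":0,"dy":0,"dz":0,"ax":0,"ay":0,"az":0,"grip":0.2},{"dx":0,"dy":0,"dz":0,"ax":0,"ay":0,"az":0,"grip":0.2}]' | grep -A1 pos
python3 - <<'E'
from h import *
import pickle
d=snap('wrist','w8.png'); pickle.dump(d,open('w8.pkl','wb')); print(tool().round(4)[:3],d['c2w'].round(3),np.array(manip.get_state()['qpos']).round(2))
E
```

```text
position: [0.5936, -0.029, 0.2363]
position: [0.5928, -0.0295, 0.233]
position: [0.5961, -0.0683, 0.2567]
ee_rot: [0.109, 0.863, -0.446, 0.21]
position: [0.6003, -0.0963, 0.2768]
ee_rot: [0.125, 0.861, -0.422, 0.255]
position: [0.6004, -0.0965, 0.277]
ee_rot: [0.125, 0.861, -0.422, 0.255]
[[ 0.5138 -0.7901  0.3343  0.6004]
 [-0.6622 -0.613  -0.431  -0.0965]
 [ 0.5455  0.     -0.8381  0.2771]] [[-0.791 -0.587  0.176  0.591]
 [-0.612  0.757 -0.227 -0.084]
 [ 0.    -0.287 -0.958  0.435]
 [ 0.     0.     0.     1.   ]] [-0.02  0.14  1.71 -0.54  0.97  2.7 ]
```

View pics/w8.png

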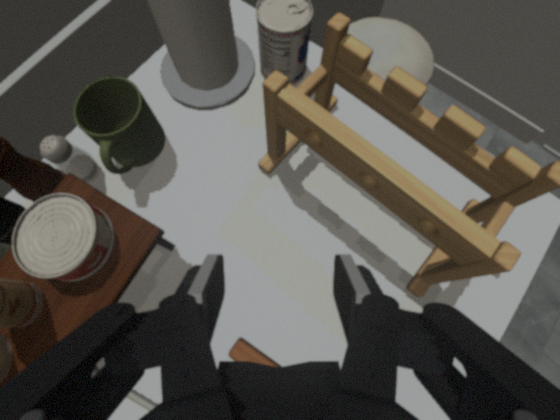

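The wrist view shows the three eyes around (313,138), (370,181) and (428,227), with the front post tops at (277,88) and (503,257). Zooming in for accuracy.

Run:
```python
from h import *
import pickle
d=pickle.load(open('w8.pkl','rb'))
im=d['img'][122:242,296:456]; im=cv2.resize(im,(800,600),interpolation=cv2.INTER_CUBIC)
im=cv2.convertScaleAbs(im,alpha=1.8,beta=10); cv2.imwrite('pics/w8c.png',im[:,:,::-1])
for uv in [(313,138),(370,181),(428,227)]: print(plane(d,uv,.14))
for uv in [(277,88),(503,257)]: print(plane(d,uv,.171))
```

```text
[ 0.66310398 -0.23382392  0.14      ]
[ 0.59241161 -0.23014334  0.14      ]
[ 0.52418159 -0.22519672  0.14      ]
[ 0.71373744 -0.2403109   0.171     ]
[ 0.46774005 -0.22702765  0.171     ]
```

View pics/w8c.png

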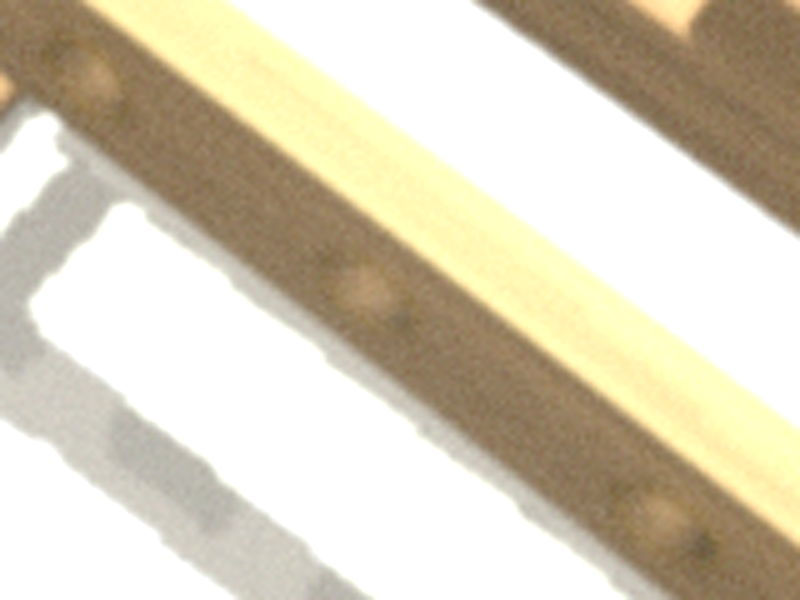

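Ring centres are at full-image positions (313.4,137.6), (369,179.6) and (428.6,226.4). These agree with the scene view and the 70 mm spacing. Returning to the handle.

Run:
```python
from h import *
todo((.567,-.0185,.15),down(.055))
```

```text
shift [-0.553 -0.086  0.247] turn [ 0.177 -0.338 -0.597] at [ 0.6004 -0.0965  0.2771]
```

```bash
python3 -m jog '[{"dx":-0.55,"dy":-0.085,"dz":0.25,"ax":0.089,"ay":-0.169,"az":-0.299,"grip":0.2},{"dx":-0.55,"dy":-0.085,"dz":0.25,"ax":0.089,"ay":-0.169,"az":-0.299,"grip":0.2},{"dx":-0.55,"dy":-0.085,"dz":0.25,"ax":0.089,"ay":-0.169,"az":-0.299,"grip":0.2},{"dx":-0.55,"dy":-0.085,"dz":0.25,"ax":0.089,"ay":-0.169,"az":-0.299,"grip":0.2},{"dx":-0.55,"dy":-0.085,"dz":0.25,"ax":0.089,"ay":-0.169,"az":-0.299,"grip":0.2}]' | grep pos
python3 -m jog '[{"dx":0,"dy":0,"dz":0,"ax":0.089,"ay":-0.169,"az":-0.299,"grip":0.2},{"dx":0,"dy":0,"dz":0,"ax":0.089,"ay":-0.169,"az":-0.299,"grip":0.2},{"dx":0,"dy":0,"dz":0,"ax":0.089,"ay":-0.169,"az":-0.299,"grip":0.2},{"dx":0,"dy":0,"dz":0,"ax":0.089,"ay":-0.169,"az":-0.299,"grip":0.2},{"dx":0,"dy":0,"dz":0,"ax":0.089,"ay":-0.169,"az":-0.299,"grip":0.2}]' | grep pos
python3 -m jog '[{"dx":0,"dy":0,"dz":0,"ax":0,"ay":0,"az":0,"grip":0.2},{"dx":0,"dy":0,"dz":0,"ax":0,"ay":0,"az":0,"grip":0.2},{"dx":0,"dy":0,"dz":0,"ax":0,"ay":0,"az":0,"grip":0.2},{"dx":0,"dy":0,"dz":0,"ax":0,"ay":0,"az":0,"grip":0.2}]' | grep -A1 pos
python3 - <<'E'
from h import *
todo((.567,-.0185,.004),down(.055))
E
```

```text
position: [0.5627, -0.0176, 0.1444]
position: [0.5689, -0.0205, 0.1502]
position: [0.5666, -0.019, 0.1498]
ee_rot: [-0.0, 1.0, 0.028, 0.0]
shift [ 0.002 -0.002  0.583] turn [-0.    -0.     0.001] at [ 0.5666 -0.019   0.1498]
```

```bash
cat >> h.py <<'E'
def handles(d,roi=None):
    h=cv2.cvtColor(d['img'],cv2.COLOR_RGB2HSV); m=((h[...,0]<14)&(h[...,1]>110)&(h[...,2]>40)).astype(np.uint8)
    n,_,st,c=cv2.connectedComponentsWithStats(m)
    for i in range(1,n):
        if st[i,4]>300: print('blob',st[i].tolist(),c[i].round(1),plane(d,c[i],.026).round(4))
E
python3 - <<'E'
from h import *
handles(snap('wrist'))
E
python3 -m jog '[{"dx":0,"dy":-0.002,"dz":0.12,"ax":0,"ay":0,"az":0,"grip":0.2},{"dx":0,"dy":-0.002,"dz":0.24,"ax":0,"ay":0,"az":0,"grip":0.2},{"dx":0,"dy":-0.002,"dz":0.34,"ax":0,"ay":0,"az":0,"grip":0.2},{"dx":0,"dy":-0.002,"dz":0.38,"ax":0,"ay":0,"az":0,"grip":0.2},{"dx":0,"dy":-0.002,"dz":0.38,"ax":0,"ay":0,"az":0,"grip":0.2}]' | grep -A2 pos
python3 - <<'E'
from h import *
handles(snap('wrist')); print(tool()[:3,3])
E
```

```text
blob [263, 154, 27, 96, 2135] [276.8 200.7] [ 0.5687 -0.0185  0.026 ]
position: [0.565, -0.0183, 0.0526]
ee_rot: [-0.001, 1.0, 0.028, -0.002]
contact_force: [-0.0, 0.4, 0.2]
blob [256, 172, 43, 139, 4489] [277.7 237.1] [ 0.5722 -0.0185  0.026 ]
[ 0.56666842 -0.01857772  0.05436034]
```

```bash
python3 -m jog '[{"dx":0,"dy":0,"dz":0.1,"ax":0,"ay":0,"az":0,"grip":0.2},{"dx":0,"dy":0,"dz":0.17,"ax":0,"ay":0,"az":0,"grip":0.2},{"dx":0,"dy":0,"dz":0.2,"ax":0,"ay":0,"az":0,"grip":0.2},{"dx":0,"dy":0,"dz":0.2,"ax":0,"ay":0,"az":0,"grip":0.2},{"dx":0,"dy":0,"dz":0.2,"ax":0,"ay":0,"az":0,"grip":0.2}]' 80| grep -A2 pos
python3 -m jog '[{"dx":0,"dy":0,"dz":0,"ax":0,"ay":0,"az":0,"grip":-1},{"dx":0,"dy":0,"dz":0,"ax":0,"ay":0,"az":0,"grip":-1},{"dx":0,"dy":0,"dz":0,"ax":0,"ay":0,"az":0,"grip":-1},{"dx":0,"dy":0,"dz":0,"ax":0,"ay":0,"az":0,"grip":-1},{"dx":0,"dy":0,"dz":0,"ax":0,"ay":0,"az":0,"grip":-1}]' 80
python3 -m jog '[{"dx":0,"dy":0,"dz":-0.1,"ax":0,"ay":0,"az":0,"grip":-1},{"dx":0,"dy":0,"dz":-0.25,"ax":0,"ay":0,"az":0,"grip":-1},{"dx":0,"dy":0,"dz":-0.4,"ax":0,"ay":0,"az":0,"grip":-1},{"dx":0,"dy":0,"dz":-0.5,"ax":0,"ay":0,"az":0,"grip":-1},{"dx":0,"dy":0,"dz":-0.54,"ax":0,"ay":0,"az":0,"grip":-1}]'
python3 - <<'E'
from h import *
t=down(1.521); u=np.array([-.05,-.99875,0]); e=np.array([.6633,-.2354,.1395])
for back in (.03,):  # tip this far before the eye
    todo(e-u*(back+.1725)+[0,0,-.0015],t)
E
```

```text
position: [0.5684, -0.019, 0.006]
ee_rot: [-0.0, 1.0, 0.028, 0.001]
contact_force: [-0.6, 0.9, 0.3]
clock: 11.33
position: [0.5686, -0.019, 0.0062]
ee_rot: [-0.0, 1.0, 0.028, 0.002]
contact_force: [-0.1, 0.3, 6.4]
width: 0.0223
gripper_force: 79.0
clock: 11.75
position: [0.5697, -0.0193, 0.1442]
ee_rot: [0.0, 1.0, 0.028, 0.004]
contact_force: [0.7, -0.4, -1.3]
width: 0.0224
gripper_force: 79.0
shift [0.411 0.079 0.028] turn [ 0.004 -0.004 -0.932] at [ 0.5697 -0.0193  0.1442]
```

```bash
python3 -m jog '[{"dx":0,"dy":0,"dz":0,"ax":0,"ay":0,"az":-0.07,"grip":-1},{"dx":0,"dy":0,"dz":0,"ax":0,"ay":0,"az":-0.14,"grip":-1},{"dx":0,"dy":0,"dz":0,"ax":0,"ay":0,"az":-0.21,"grip":-1},{"dx":0,"dy":0,"dz":0,"ax":0,"ay":0,"az":-0.28,"grip":-1},{"dx":0,"dy":0,"dz":0,"ax":0,"ay":0,"az":-0.35,"grip":-1}]'|grep -A1 pos
python3 -m jog '[{"dx":0,"dy":0,"dz":0,"ax":0,"ay":0,"az":-0.07,"grip":-1},{"dx":0,"dy":0,"dz":0,"ax":0,"ay":0,"az":-0.14,"grip":-1},{"dx":0,"dy":0,"dz":0,"ax":0,"ay":0,"az":-0.21,"grip":-1},{"dx":0,"dy":0,"dz":0,"ax":0,"ay":0,"az":-0.28,"grip":-1},{"dx":0,"dy":0,"dz":0,"ax":0,"ay":0,"az":-0.35,"grip":-1}]'|grep -A1 pos
python3 -m jog '[{"dx":0,"dy":0,"dz":0,"ax":0,"ay":0,"az":-0.08,"grip":-1},{"dx":0,"dy":0,"dz":0,"ax":0,"ay":0,"az":-0.16,"grip":-1},{"dx":0,"dy":0,"dz":0,"ax":0,"ay":0,"az":-0.232,"grip":-1},{"dx":0,"dy":0,"dz":0,"ax":0,"ay":0,"az":-0.232,"grip":-1},{"dx":0,"dy":0,"dz":0,"ax":0,"ay":0,"az":-0.232,"grip":-1}]'|grep -A1 pos
python3 - <<'E'
from h import *
t=down(1.521); u=np.array([-.05,-.99875,0]); e=np.array([.6633,-.2354,.1395])
todo(e-u*(.03+.1725)+[0,0,.0005],t)
E
```

```text
position: [0.5663, -0.0188, 0.1384]
ee_rot: [-0.001, 0.954, 0.301, -0.001]
position: [0.5663, -0.0188, 0.1382]
ee_rot: [-0.001, 0.836, 0.549, -0.001]
position: [0.5665, -0.0188, 0.1387]
ee_rot: [-0.001, 0.726, 0.688, -0.0]
shift [-0.034  0.43  -0.006] turn [-0.001 -0.001 -0.002] at [ 0.5665 -0.0188  0.1387]
```

```bash
python3 -m jog '[{"dx":-0.035,"dy":0.1,"dz":-0.005,"ax":0,"ay":0,"az":0,"grip":-1},{"dx":-0.035,"dy":0.2,"dz":-0.005,"ax":0,"ay":0,"az":0,"grip":-1},{"dx":-0.035,"dy":0.3,"dz":-0.005,"ax":0,"ay":0,"az":0,"grip":-1},{"dx":-0.035,"dy":0.4,"dz":-0.005,"ax":0,"ay":0,"az":0,"grip":-1},{"dx":-0.035,"dy":0.43,"dz":-0.005,"ax":0,"ay":0,"az":0,"grip":-1}]'|grep -A1 pos
python3 -m jog '[{"dx":0,"dy":0,"dz":0,"ax":0,"ay":0,"az":0,"grip":-1},{"dx":0,"dy":0,"dz":0,"ax":0,"ay":0,"az":0,"grip":-1},{"dx":0,"dy":0,"dz":0,"ax":0,"ay":0,"az":0,"grip":-1},{"dx":0,"dy":0,"dz":0,"ax":0,"ay":0,"az":0,"grip":-1},{"dx":0,"dy":0,"dz":0,"ax":0,"ay":0,"az":0,"grip":-1}]'|grep -A1 pos
cat >> h.py <<'E'
def pair(fn,P):
    s=snap('scene');t=snap('top'); out=[]
    for d in (s,t):
        uv=np.array([proj(d,p) for p in P]); c=uv.mean(0).astype(int); x0,y0=max(c[0]-50,0),max(c[1]-60,0)
        im=cv2.resize(d['img'][y0:y0+120,x0:x0+100],(400,480),interpolation=cv2.INTER_CUBIC); im=cv2.convertScaleAbs(im,alpha=1.6)
        for q in uv: cv2.circle(im,tuple(int(v) for v in (q-[x0,y0])*4),2,(255,0,0),-1)
        print('origin',x0,y0,'pts',uv.round(1).tolist()); out.append(im)
    cv2.imwrite('pics/'+fn,np.hstack(out)[:,:,::-1])
E
python3 - <<'E'
from h import *
T=tool(); print(T.round(4)[:3]); u=-T[:3,0]; 
tip=T[:3,3]+u*.1725+[0,0,0]; sh=T[:3,3]+u*.0425+[0,0,.006]
print(tip,sh); pair('p1.png',[tip,[.6633,-.2354,.14]])
E
```

```text
position: [0.6779, -0.0335, 0.1402]
ee_rot: [0.001, 0.726, 0.688, 0.001]
position: [0.6732, -0.033, 0.1414]
ee_rot: [-0.0, 0.725, 0.689, 0.0]
[[ 5.060e-02  9.987e-01 -1.000e-04  6.732e-01]
 [ 9.987e-01 -5.060e-02  7.000e-04 -3.300e-02]
 [ 7.000e-04 -1.000e-04 -1.000e+00  1.414e-01]]
[ 0.66444322 -0.20524407  0.14132456] [ 0.67102488 -0.07541082  0.14741131]
origin 272 95 pts [[319.0, 158.6], [325.6, 153.2]]
origin 299 158 pts [[341.9, 218.0], [356.4, 218.7]]
```

View pics/p1.png

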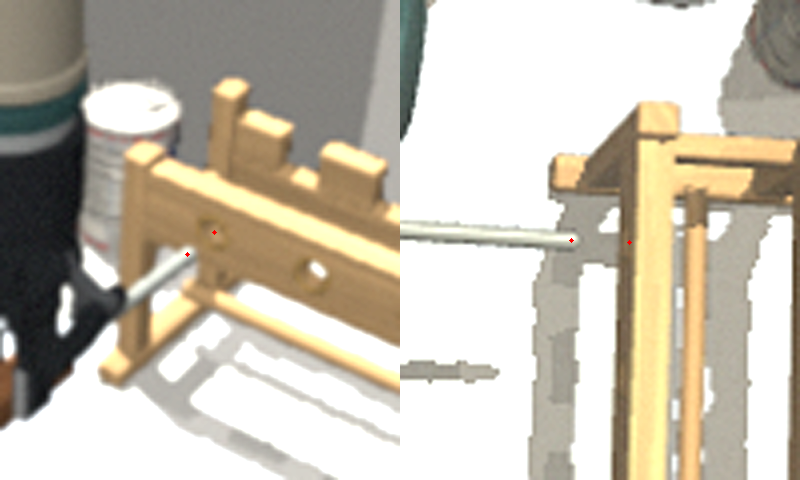

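The tip and eye match their predicted dots to within about 1 px in both views (scene tip ≈(188,253) in the crop, eye ≈(213,233)). Inserting.

```bash
python3 -m jog '[{"dx":-0.05,"dy":0,"dz":0.002,"ax":0,"ay":0,"az":0,"grip":-1},{"dx":-0.1,"dy":0,"dz":0.005,"ax":0,"ay":0,"az":0,"grip":-1},{"dx":-0.15,"dy":0,"dz":0.009,"ax":0,"ay":0,"az":0,"grip":-1},{"dx":-0.2,"dy":0,"dz":0.012,"ax":0,"ay":0,"az":0,"grip":-1},{"dx":-0.25,"dy":0,"dz":0.015,"ax":0,"ay":0,"az":0,"grip":-1}]'|grep -A2 pos
python3 -m jog '[{"dx":-0.05,"dy":0,"dz":0.003,"ax":0,"ay":0,"az":0,"grip":-1},{"dx":-0.1,"dy":0,"dz":0.006,"ax":0,"ay":0,"az":0,"grip":-1},{"dx":-0.15,"dy":0,"dz":0.01,"ax":0,"ay":0,"az":0,"grip":-1},{"dx":-0.2,"dy":0,"dz":0.013,"ax":0,"ay":0,"az":0,"grip":-1},{"dx":-0.25,"dy":0,"dz":0.016,"ax":0,"ay":0,"az":0,"grip":-1}]'|grep -A2 pos
python3 - <<'E'
from h import *
T=tool(); print(T[:3,3], 'shoulder to rail', T[1,3]-.0425+.2354)
E
```

```text
position: [0.6709, -0.0976, 0.1372]
ee_rot: [-0.0, 0.725, 0.689, 0.0]
contact_force: [0.4, -0.2, -1.5]
position: [0.6679, -0.1593, 0.1331]
ee_rot: [-0.0, 0.725, 0.689, 0.0]
contact_force: [-0.4, -0.0, -1.4]
[ 0.66787184 -0.1593326   0.13314283] shoulder to rail 0.033567402632576654
```

```bash
python3 -m jog '[{"dx":-0.04,"dy":0,"dz":0.003,"ax":0,"ay":0,"az":0,"grip":-1},{"dx":-0.07,"dy":0,"dz":0.006,"ax":0,"ay":0,"az":0,"grip":-1},{"dx":-0.1,"dy":0,"dz":0.008,"ax":0,"ay":0,"az":0,"grip":-1},{"dx":-0.115,"dy":0,"dz":0.01,"ax":0,"ay":0,"az":0,"grip":-1},{"dx":-0.115,"dy":0,"dz":0.01,"ax":0,"ay":0,"az":0,"grip":-1}]'|grep -A2 pos
python3 -m jog '[{"dx":-0.005,"dy":0,"dz":0,"ax":0,"ay":0,"az":0,"grip":-1},{"dx":-0.01,"dy":0,"dz":0,"ax":0,"ay":0,"az":0,"grip":-1},{"dx":-0.015,"dy":0,"dz":0,"ax":0,"ay":0,"az":0,"grip":-1},{"dx":-0.015,"dy":0,"dz":0,"ax":0,"ay":0,"az":0,"grip":-1},{"dx":-0.015,"dy":0,"dz":0,"ax":0,"ay":0,"az":0,"grip":-1}]'|grep -A2 pos
```

```text
position: [0.6669, -0.1861, 0.1314]
ee_rot: [-0.0, 0.725, 0.689, 0.001]
contact_force: [0.1, 3.3, 2.3]
position: [0.6669, -0.1862, 0.1314]
ee_rot: [-0.002, 0.724, 0.689, 0.003]
contact_force: [0.7, 10.3, 2.9]
```

Contact at 10 N. Releasing and lifting to check the fit.

```bash
python3 -m jog '[{"dx":0.01,"dy":0,"dz":0,"ax":0,"ay":0,"az":0,"grip":0.2},{"dx":0.01,"dy":0,"dz":0,"ax":0,"ay":0,"az":0,"grip":0.2},{"dx":0.01,"dy":0,"dz":0,"ax":0,"ay":0,"az":0,"grip":0.2},{"dx":0.01,"dy":0,"dz":0,"ax":0,"ay":0,"az":0,"grip":0.2},{"dx":0.01,"dy":0,"dz":-0.05,"ax":0,"ay":0,"az":0,"grip":0.2}]'|grep -A2 pos
python3 -m jog '[{"dx":0,"dy":0,"dz":-0.1,"ax":0,"ay":0,"az":0,"grip":0.2},{"dx":0,"dy":0,"dz":-0.25,"ax":0,"ay":0,"az":0,"grip":0.2},{"dx":0.2,"dy":-0.2,"dz":-0.4,"ax":0,"ay":0,"az":0,"grip":0.2},{"dx":0.4,"dy":-0.4,"dz":-0.4,"ax":0,"ay":0,"az":0,"grip":0.2},{"dx":0.6,"dy":-0.5,"dz":-0.4,"ax":0,"ay":0,"az":0,"grip":0.2}]'|grep -A2 pos
python3 - <<'E'
from h import *
pair('p2.png',[[.665,-.21,.14]])
E
```

```text
position: [0.6648, -0.1879, 0.1407]
ee_rot: [-0.002, 0.725, 0.689, -0.001]
contact_force: [-1.2, 0.9, 1.0]
position: [0.5911, -0.0967, 0.2382]
ee_rot: [0.002, 0.726, 0.688, 0.001]
contact_force: [0.6, 0.7, 0.1]
origin 269 97 pts [[319.8, 158.0]]
origin 294 157 pts [[344.1, 217.9]]
```

View pics/p2.png

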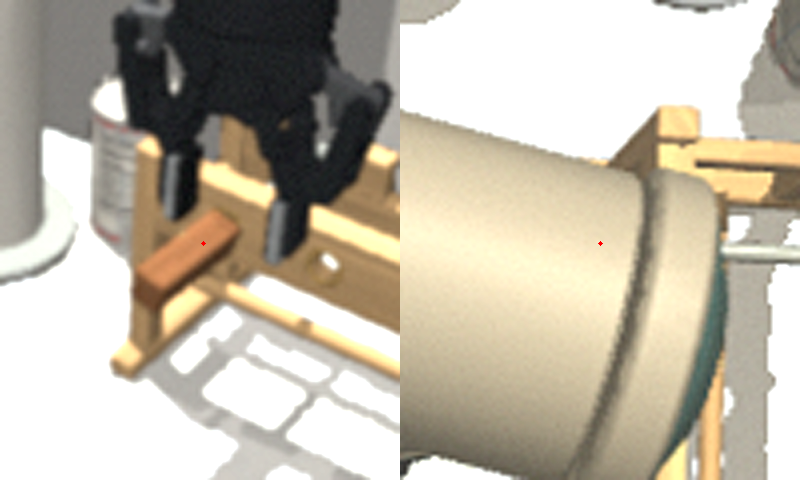

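The scene crop shows the handle lying against the rail at the far eye, and the top crop shows the shaft beyond the rail. Next is the middle wand.

```bash
python3 -m jog '[{"dx":0.2,"dy":0,"dz":0,"ax":0,"ay":0,"az":0.07,"grip":0},{"dx":0.3,"dy":0.05,"dz":0,"ax":0,"ay":0,"az":0.14,"grip":0},{"dx":0.4,"dy":0.05,"dz":0,"ax":0,"ay":0,"az":0.21,"grip":-0.2},{"dx":0.5,"dy":0.1,"dz":0,"ax":0,"ay":0,"az":0.28,"grip":-0.2},{"dx":0.55,"dy":0.13,"dz":0,"ax":0,"ay":0,"az":0.35,"grip":-0.2}]'|grep -A1 pos
python3 -m jog '[{"dx":0,"dy":0,"dz":0,"ax":0,"ay":0,"az":0.07,"grip":-0.2},{"dx":0,"dy":0,"dz":0,"ax":0,"ay":0,"az":0.14,"grip":-0.2},{"dx":0,"dy":0,"dz":0,"ax":0,"ay":0,"az":0.21,"grip":-0.2},{"dx":0,"dy":0,"dz":0,"ax":0,"ay":0,"az":0.28,"grip":-0.2},{"dx":0,"dy":0,"dz":0,"ax":0,"ay":0,"az":0.35,"grip":-0.2}]'|grep -A1 pos
python3 -m jog '[{"dx":0,"dy":0,"dz":0,"ax":0,"ay":0,"az":0.07,"grip":-0.2},{"dx":0,"dy":0,"dz":0,"ax":0,"ay":0,"az":0.14,"grip":-0.2},{"dx":0,"dy":0,"dz":0,"ax":0,"ay":0,"az":0.217,"grip":-0.2},{"dx":0,"dy":0,"dz":0,"ax":0,"ay":0,"az":0.217,"grip":-0.2},{"dx":0,"dy":0,"dz":0,"ax":0,"ay":0,"az":0.217,"grip":-0.2}]'|grep -A1 pos
python3 - <<'E'
from h import *
todo((.631,.0478,.06),down(.08))
d=snap('top'); h=cv2.cvtColor(d['img'],cv2.COLOR_RGB2HSV)
# settled wand in rack: handle blob and rail, along the top picture near row of eye3
u=proj(d,[.667,-.19,.15]); print(u)
r=int(u[1]); print([tuple(int(x) for x in h[r,c]) for c in range(int(u[0])-25,int(u[0])+30)])
E
```

```text
position: [0.6319, 0.0423, 0.2363]
ee_rot: [-0.0, 0.885, 0.465, 0.001]
position: [0.6314, 0.0392, 0.236]
ee_rot: [0.0, 0.979, 0.206, 0.0]
position: [0.6311, 0.0394, 0.2361]
ee_rot: [-0.0, 0.999, 0.041, 0.0]
shift [ 0.002 -0.033  0.704] turn [-0.    -0.     0.002] at [0.6311 0.0394 0.2361]
[335.11663354 216.19231634]
[(40, 9, 169), (45, 9, 169), (43, 10, 175), (30, 18, 141), (14, 53, 53), (11, 105, 97), (11, 117, 109), (12, 111, 108), (13, 115, 106), (13, 117, 107), (11, 117, 109), (12, 117, 107), (12, 116, 108), (12, 119, 107), (10, 116, 110), (11, 116, 112), (12, 124, 107), (12, 115, 113), (12, 123, 110), (11, 121, 112), (12, 117, 111), (12, 121, 112), (12, 119, 111), (11, 120, 113), (12, 121, 116), (11, 121, 114), (11, 123, 112), (12, 126, 113), (12, 124, 115), (13, 126, 113), (12, 123, 116), (12, 126, 115), (12, 123, 116), (12, 121, 116), (12, 124, 117), (12, 124, 117), (12, 130, 116), (13, 129, 117), (12, 132, 116), (12, 131, 119), (13, 130, 120), (13, 132, 116), (12, 130, 110), (13, 124, 113), (12, 128, 112), (13, 119, 92), (18, 82, 62), (18, 96, 88), (21, 97, 137), (21, 104, 169), (20, 108, 165), (20, 105, 163), (22, 99, 165), (21, 103, 164), (21, 105, 163)]
```

```bash
python3 -m jog '[{"dx":0,"dy":-0.01,"dz":0.15,"ax":0,"ay":0,"az":0,"grip":-0.2},{"dx":0,"dy":-0.02,"dz":0.3,"ax":0,"ay":0,"az":0,"grip":-0.2},{"dx":0,"dy":-0.033,"dz":0.45,"ax":0,"ay":0,"az":0,"grip":-0.2},{"dx":0,"dy":-0.033,"dz":0.6,"ax":0,"ay":0,"az":0,"grip":-0.2},{"dx":0,"dy":-0.033,"dz":0.7,"ax":0,"ay":0,"az":0,"grip":-0.2}]'|grep -A1 pos
python3 -m jog '[{"dx":0,"dy":0,"dz":0,"ax":0,"ay":0,"az":0,"grip":-0.2},{"dx":0,"dy":0,"dz":0,"ax":0,"ay":0,"az":0,"grip":-0.2},{"dx":0,"dy":0,"dz":0,"ax":0,"ay":0,"az":0,"grip":-0.2},{"dx":0,"dy":0,"dz":0,"ax":0,"ay":0,"az":0,"grip":-0.2},{"dx":0,"dy":0,"dz":0,"ax":0,"ay":0,"az":0,"grip":-0.2}]'|grep -A2 pos
cat >> h.py <<'E'
def shaft_near(d,tip,yaw):
    """refine a shaft's line (a shaft lying on the worktop) from its expected tip and yaw"""
    u=np.array([np.cos(yaw),np.sin(yaw),.054])
    a,b=proj(d,np.array([*tip,.005])+u*.01),proj(d,np.array([*tip,.005])+u*.085)
    o=shaftfit(d,a[0],a[1],b[0],b[1]); k=np.polyfit(o[:,0],o[:,1],1); r=o[:,1]-np.polyval(k,o[:,0]); g=abs(r)<2.5
    k=np.polyfit(o[g,0],o[g,1],1)
    p,q=plane(d,(np.polyval(k,a[1]),a[1]),.0055),plane(d,(np.polyval(k,b[1]),b[1]),.0096); v=q-p
    print('inliers',g.sum(),'p',p.round(4),'q',q.round(4),'yaw',np.arctan2(v[1],v[0]).round(4))
    gray=cv2.cvtColor(d['img'],cv2.COLOR_RGB2GRAY); t=proj(d,[*tip,.005]); print('px',a.round(),b.round(),k)
    print('col profile near tip',[(v_,int(gray[v_,int(np.polyval(k,v_))])) for v_ in range(int(t[1])-12,int(t[1])+16,2)])
E
python3 - <<'E'
from h import *
d=snap('wrist','w9.png'); print(tool()[:3,3].round(4)); shaft_near(d,(.6028,.0455),.08)
t=snap('top'); print(plane(t,(355.6,216),.149),plane(t,(356.8,216),.165))
E
```

```text
position: [0.6282, 0.0484, 0.0578]
ee_rot: [-0.0, 0.999, 0.041, -0.002]
position: [0.6319, 0.0483, 0.0638]
ee_rot: [-0.0, 0.999, 0.04, 0.003]
contact_force: [-0.2, 0.7, 0.1]
[0.6315 0.0483 0.0635]
inliers 24 p [0.6127 0.0468 0.0055] q [0.6875 0.0528 0.0096] yaw 0.0789
px [277. 258.] [277. 143.] [1.09085922e-03 2.76367707e+02]
col profile near tip [(258, 107), (260, 108), (262, 100), (264, 98), (266, 87), (268, 68), (270, 66), (272, 63), (274, 63), (276, 82), (278, 87), (280, 89), (282, 89), (284, 89)]
[ 0.6675193  -0.23216673  0.149     ] [ 0.66514007 -0.23135612  0.165     ]
```

The first wand's shoulder is flush with the rail (y −0.232 against −0.231). The middle wand is centred between the fingers, so I'll repeat the same sequence.

```bash
python3 -m jog '[{"dx":0,"dy":0,"dz":0.08,"ax":0,"ay":0,"az":0,"grip":-0.2},{"dx":0,"dy":0,"dz":0.15,"ax":0,"ay":0,"az":0,"grip":-0.2},{"dx":0,"dy":0,"dz":0.2,"ax":0,"ay":0,"az":0,"grip":-0.2},{"dx":0,"dy":0,"dz":0.228,"ax":0,"ay":0,"az":0,"grip":-0.2},{"dx":0,"dy":0,"dz":0.228,"ax":0,"ay":0,"az":0,"grip":-0.2}]'|grep -A2 pos
python3 -m jog '[{"dx":0,"dy":0,"dz":0,"ax":0,"ay":0,"az":0,"grip":-0.2},{"dx":0,"dy":0,"dz":0,"ax":0,"ay":0,"az":0,"grip":-1},{"dx":0,"dy":0,"dz":0,"ax":0,"ay":0,"az":0,"grip":-1},{"dx":0,"dy":0,"dz":0,"ax":0,"ay":0,"az":0,"grip":-1},{"dx":0,"dy":0,"dz":0,"ax":0,"ay":0,"az":0,"grip":-1}]' 60 | tail -5
python3 -m jog '[{"dx":-0.04,"dy":0,"dz":0,"ax":0,"ay":0,"az":0,"grip":-1},{"dx":-0.1,"dy":0,"dz":0,"ax":0,"ay":0,"az":0,"grip":-1},{"dx":-0.18,"dy":0,"dz":0,"ax":0,"ay":0,"az":0,"grip":-1},{"dx":-0.26,"dy":0,"dz":0,"ax":0,"ay":0,"az":0,"grip":-1},{"dx":-0.34,"dy":0,"dz":0,"ax":0,"ay":0,"az":0,"grip":-1}]'|tail -5
python3 -m jog '[{"dx":-0.08,"dy":0,"dz":0,"ax":0,"ay":0,"az":0,"grip":-1},{"dx":-0.18,"dy":0,"dz":0,"ax":0,"ay":0,"az":0,"grip":-1},{"dx":-0.28,"dy":0,"dz":0,"ax":0,"ay":0,"az":0,"grip":-1},{"dx":-0.36,"dy":0,"dz":0,"ax":0,"ay":0,"az":0,"grip":-1},{"dx":-0.4,"dy":0,"dz":0,"ax":0,"ay":0,"az":0,"grip":-1}]'|tail -5
python3 -m jog '[{"dx":-0.05,"dy":0,"dz":0,"ax":0,"ay":0,"az":0,"grip":-1},{"dx":-0.10,"dy":0,"dz":0,"ax":0,"ay":0,"az":0,"grip":-1},{"dx":-0.14,"dy":0,"dz":0,"ax":0,"ay":0,"az":0,"grip":-1},{"dx":-0.16,"dy":0,"dz":0,"ax":0,"ay":0,"az":0,"grip":-1},{"dx":-0.16,"dy":0,"dz":0,"ax":0,"ay":0,"az":0,"grip":-1}]'|tail -5
python3 - <<'E'
from h import *
d=snap('wrist'); handles(d); print(tool()[:3,3].round(4))
E
```

```text
position: [0.6293, 0.0484, 0.0033]
ee_rot: [-0.0, 0.999, 0.04, -0.001]
contact_force: [0.4, 0.7, -0.0]
position: [0.631, 0.0485, 0.0056]
ee_rot: [-0.0, 0.999, 0.04, 0.001]
contact_force: [-0.7, 1.1, 4.5]
width: 0.0073
gripper_force: 58.8
position: [0.5471, 0.0414, 0.0056]
ee_rot: [0.0, 0.999, 0.04, 0.004]
contact_force: [4.1, 0.1, 4.3]
width: 0.0065
gripper_force: 58.9
position: [0.4458, 0.0334, 0.0055]
ee_rot: [0.0, 0.999, 0.04, 0.003]
contact_force: [4.0, 1.1, 3.9]
width: 0.0064
gripper_force: 59.1
position: [0.4062, 0.0301, 0.0054]
ee_rot: [0.0, 0.999, 0.04, 0.002]
contact_force: [-0.1, -0.7, 10.8]
width: 0.0065
gripper_force: 59.5
blob [246, 0, 67, 39, 1893] [279.4  17.6] [0.5095 0.0369 0.026 ]
[0.4062 0.0301 0.0054]
```

```bash
python3 -m jog '[{"dx":0,"dy":0,"dz":0,"ax":0,"ay":0,"az":0,"grip":0.2},{"dx":0,"dy":0,"dz":0,"ax":0,"ay":0,"az":0,"grip":0.2},{"dx":0,"dy":0,"dz":0,"ax":0,"ay":0,"az":0,"grip":0.2},{"dx":0,"dy":0,"dz":-0.1,"ax":0,"ay":0,"az":0,"grip":0.2},{"dx":0,"dy":0,"dz":-0.2,"ax":0,"ay":0,"az":0,"grip":0.2}]'|grep pos
python3 -m jog '[{"dx":0.1,"dy":0,"dz":0,"ax":0,"ay":0,"az":0,"grip":0.2},{"dx":0.25,"dy":0,"dz":0,"ax":0,"ay":0,"az":0,"grip":0.2},{"dx":0.35,"dy":0,"dz":0,"ax":0,"ay":0,"az":0,"grip":0.2},{"dx":0.45,"dy":0,"dz":0,"ax":0,"ay":0,"az":0,"grip":0.2},{"dx":0.58,"dy":0,"dz":0,"ax":0,"ay":0,"az":0,"grip":0.2}]'|grep pos
python3 -m jog '[{"dx":0,"dy":0,"dz":0,"ax":0,"ay":0,"az":0,"grip":0.2},{"dx":0,"dy":0,"dz":0,"ax":0,"ay":0,"az":0,"grip":0.2},{"dx":0,"dy":0,"dz":0,"ax":0,"ay":0,"az":0,"grip":0.2},{"dx":0,"dy":0,"dz":0,"ax":0,"ay":0,"az":0,"grip":0.2},{"dx":0,"dy":0,"dz":0,"ax":0,"ay":0,"az":0,"grip":0.2}]'|grep -A2 pos
cat >> h.py <<'E'
def hpose(d,z=.026):
    h=cv2.cvtColor(d['img'],cv2.COLOR_RGB2HSV); m=((h[...,0]<14)&(h[...,1]>110)&(h[...,2]>40)).astype(np.uint8)
    n,l,st,c=cv2.connectedComponentsWithStats(m)
    for i in range(1,n):
        if st[i,4]>1500:
            r=cv2.minAreaRect(cv2.findContours((l==i).astype(np.uint8),0,1)[0][0]); b=cv2.boxPoints(r)
            b=b[np.argsort(b[:,1])]; far,near=b[:2].mean(0),b[2:].mean(0); P,Q=plane(d,near,z-.002),plane(d,far,z+.001); v=Q-P
            print(st[i].tolist(),'near',P.round(4),'far',Q.round(4),'len',np.linalg.norm(v).round(4),'yaw',np.arctan2(v[1],v[0]).round(3))
E
python3 - <<'E'
from h import *
d=snap('wrist'); print(tool()[:3].round(4)); handles(d); hpose(d)
E
```

```text
position: [0.4035, 0.0306, 0.0534]
position: [0.5492, 0.0423, 0.0536]
position: [0.5487, 0.042, 0.0541]
ee_rot: [-0.0, 0.999, 0.04, -0.001]
contact_force: [-0.1, -0.3, -0.5]
[[ 9.968e-01  7.990e-02 -7.000e-04  5.490e-01]
 [ 7.990e-02 -9.968e-01  6.000e-04  4.200e-02]
 [-7.000e-04 -7.000e-04 -1.000e+00  5.420e-02]]
blob [260, 176, 42, 137, 4306] [280.  239.4] [0.5541 0.0405 0.026 ]
[260, 176, 42, 137, 4306] near [0.5065 0.0363 0.024 ] far [0.5897 0.0431 0.027 ] len 0.0835 yaw 0.081
```

```bash
python3 -m jog '[{"dx":0,"dy":0.008,"dz":0.1,"ax":0,"ay":0,"az":0,"grip":0.2},{"dx":0,"dy":0.008,"dz":0.17,"ax":0,"ay":0,"az":0,"grip":0.2},{"dx":0,"dy":0.008,"dz":0.2,"ax":0,"ay":0,"az":0,"grip":0.2},{"dx":0,"dy":0.008,"dz":0.2,"ax":0,"ay":0,"az":0,"grip":0.2},{"dx":0,"dy":0.008,"dz":0.2,"ax":0,"ay":0,"az":0,"grip":0.2}]' 80| grep -A2 pos
python3 -m jog '[{"dx":0,"dy":0,"dz":0,"ax":0,"ay":0,"az":0,"grip":-1},{"dx":0,"dy":0,"dz":0,"ax":0,"ay":0,"az":0,"grip":-1},{"dx":0,"dy":0,"dz":0,"ax":0,"ay":0,"az":0,"grip":-1},{"dx":0,"dy":0,"dz":0,"ax":0,"ay":0,"az":0,"grip":-1},{"dx":0,"dy":0,"dz":0,"ax":0,"ay":0,"az":0,"grip":-1}]' 80|tail -5
python3 -m jog '[{"dx":0,"dy":0,"dz":-0.1,"ax":0,"ay":0,"az":0,"grip":-1},{"dx":0,"dy":0,"dz":-0.25,"ax":0,"ay":0,"az":0,"grip":-1},{"dx":0,"dy":0,"dz":-0.4,"ax":0,"ay":0,"az":0,"grip":-1},{"dx":0,"dy":0,"dz":-0.5,"ax":0,"ay":0,"az":0,"grip":-1},{"dx":0,"dy":0,"dz":-0.54,"ax":0,"ay":0,"az":0,"grip":-1}]'|tail -5
python3 -m jog '[{"dx":0,"dy":0,"dz":0,"ax":0,"ay":0,"az":-0.07,"grip":-1},{"dx":0,"dy":0,"dz":0,"ax":0,"ay":0,"az":-0.14,"grip":-1},{"dx":0,"dy":0,"dz":0,"ax":0,"ay":0,"az":-0.21,"grip":-1},{"dx":0,"dy":0,"dz":0,"ax":0,"ay":0,"az":-0.28,"grip":-1},{"dx":0,"dy":0,"dz":0,"ax":0,"ay":0,"az":-0.35,"grip":-1}]'|grep -A1 pos
python3 -m jog '[{"dx":0,"dy":0,"dz":0,"ax":0,"ay":0,"az":-0.07,"grip":-1},{"dx":0,"dy":0,"dz":0,"ax":0,"ay":0,"az":-0.14,"grip":-1},{"dx":0,"dy":0,"dz":0,"ax":0,"ay":0,"az":-0.21,"grip":-1},{"dx":0,"dy":0,"dz":0,"ax":0,"ay":0,"az":-0.28,"grip":-1},{"dx":0,"dy":0,"dz":0,"ax":0,"ay":0,"az":-0.35,"grip":-1}]'|grep -A1 pos
python3 -m jog '[{"dx":0,"dy":0,"dz":0,"ax":0,"ay":0,"az":-0.08,"grip":-1},{"dx":0,"dy":0,"dz":0,"ax":0,"ay":0,"az":-0.16,"grip":-1},{"dx":0,"dy":0,"dz":0,"ax":0,"ay":0,"az":-0.2175,"grip":-1},{"dx":0,"dy":0,"dz":0,"ax":0,"ay":0,"az":-0.2175,"grip":-1},{"dx":0,"dy":0,"dz":0,"ax":0,"ay":0,"az":-0.2175,"grip":-1}]'|tail -5
python3 - <<'E'
from h import *
todo((.6035,-.0257,.1400),down(1.521))
E
```

```text
position: [0.5503, 0.04, 0.0044]
ee_rot: [-0.0, 0.999, 0.04, 0.0]
contact_force: [0.6, 0.2, 0.1]
position: [0.5515, 0.04, 0.0054]
ee_rot: [-0.0, 0.999, 0.04, 0.001]
contact_force: [-0.7, -0.2, 6.1]
width: 0.0224
gripper_force: 79.0
position: [0.5528, 0.0399, 0.1433]
ee_rot: [0.0, 0.999, 0.04, 0.004]
contact_force: [0.3, -0.7, -0.8]
width: 0.0221
gripper_force: 78.7
position: [0.5494, 0.0401, 0.1377]
ee_rot: [-0.001, 0.95, 0.312, -0.001]
position: [0.5494, 0.0401, 0.1376]
ee_rot: [-0.001, 0.83, 0.558, -0.001]
position: [0.5497, 0.0401, 0.1381]
ee_rot: [-0.001, 0.725, 0.688, -0.0]
contact_force: [0.1, -0.1, -0.6]
width: 0.0224
gripper_force: 78.7
shift [-0.252  0.229 -0.008] turn [-0.001 -0.    -0.001] at [0.5497 0.0401 0.1381]
```

```bash
python3 -m jog '[{"dx":-0.05,"dy":0.1,"dz":-0.008,"ax":0,"ay":0,"az":0,"grip":-1},{"dx":-0.1,"dy":0.18,"dz":-0.008,"ax":0,"ay":0,"az":0,"grip":-1},{"dx":-0.16,"dy":0.229,"dz":-0.008,"ax":0,"ay":0,"az":0,"grip":-1},{"dx":-0.22,"dy":0.229,"dz":-0.008,"ax":0,"ay":0,"az":0,"grip":-1},{"dx":-0.252,"dy":0.229,"dz":-0.008,"ax":0,"ay":0,"az":0,"grip":-1}]'|grep pos
python3 -m jog '[{"dx":0,"dy":0,"dz":0,"ax":0,"ay":0,"az":0,"grip":-1},{"dx":0,"dy":0,"dz":0,"ax":0,"ay":0,"az":0,"grip":-1},{"dx":0,"dy":0,"dz":0,"ax":0,"ay":0,"az":0,"grip":-1},{"dx":0,"dy":0,"dz":0,"ax":0,"ay":0,"az":0,"grip":-1},{"dx":0,"dy":0,"dz":0,"ax":0,"ay":0,"az":0,"grip":-1}]'|tail -5
python3 - <<'E'
from h import *
todo((.6035,-.0257,.1400),down(1.521))
T=tool(); u=-T[:3,0]; p=T[:3,3]+u*.12+[0,0,.003]
t=snap('top'); g=cv2.cvtColor(t['img'],cv2.COLOR_RGB2GRAY).astype(int)
for s in (.12,.15,.1725):
    uv=proj(t,T[:3,3]+u*s+[0,0,.008-.05*s]); c=int(round(uv[0])); r=int(round(uv[1])); print(s,uv.round(1),g[r-6:r+7,c].tolist())
print(g[r,c-6:c+8].tolist())
E
```

```text
position: [0.6039, -0.0275, 0.1403]
position: [0.6042, -0.025, 0.1415]
ee_rot: [-0.0, 0.724, 0.69, 0.0]
contact_force: [-0.4, 0.2, -1.9]
width: 0.0224
gripper_force: 78.7
shift [-0.003 -0.003  0.006] turn [ 0.    -0.001  0.001] at [ 0.6042 -0.025   0.1415]
0.12 [313.1 250.5] [98, 100, 99, 98, 121, 143, 152, 120, 81, 101, 103, 102, 98]
0.15 [327.8 251.2] [111, 112, 111, 109, 118, 158, 145, 117, 75, 114, 113, 111, 106]
0.1725 [338.8 251.7] [99, 101, 101, 89, 131, 179, 130, 106, 78, 100, 103, 100, 100]
[122, 124, 124, 127, 128, 131, 130, 123, 101, 97, 99, 101, 101, 103]
```

```bash
python3 -m jog '[{"dx":-0.05,"dy":-0.002,"dz":0.003,"ax":0,"ay":0,"az":0,"grip":-1},{"dx":-0.1,"dy":-0.002,"dz":0.006,"ax":0,"ay":0,"az":0,"grip":-1},{"dx":-0.15,"dy":-0.002,"dz":0.01,"ax":0,"ay":0,"az":0,"grip":-1},{"dx":-0.2,"dy":-0.002,"dz":0.013,"ax":0,"ay":0,"az":0,"grip":-1},{"dx":-0.25,"dy":-0.002,"dz":0.016,"ax":0,"ay":0,"az":0,"grip":-1}]'|tail -5
python3 -m jog '[{"dx":-0.05,"dy":0,"dz":0.003,"ax":0,"ay":0,"az":0,"grip":-1},{"dx":-0.1,"dy":0,"dz":0.006,"ax":0,"ay":0,"az":0,"grip":-1},{"dx":-0.15,"dy":0,"dz":0.01,"ax":0,"ay":0,"az":0,"grip":-1},{"dx":-0.2,"dy":0,"dz":0.013,"ax":0,"ay":0,"az":0,"grip":-1},{"dx":-0.25,"dy":0,"dz":0.016,"ax":0,"ay":0,"az":0,"grip":-1}]'|tail -5
python3 -m jog '[{"dx":-0.04,"dy":0,"dz":0.003,"ax":0,"ay":0,"az":0,"grip":-1},{"dx":-0.07,"dy":0,"dz":0.006,"ax":0,"ay":0,"az":0,"grip":-1},{"dx":-0.1,"dy":0,"dz":0.008,"ax":0,"ay":0,"az":0,"grip":-1},{"dx":-0.115,"dy":0,"dz":0.01,"ax":0,"ay":0,"az":0,"grip":-1},{"dx":-0.12,"dy":0,"dz":0.01,"ax":0,"ay":0,"az":0,"grip":-1}]'|tail -5
```

```text
position: [0.6008, -0.0901, 0.1371]
ee_rot: [-0.0, 0.725, 0.689, 0.0]
contact_force: [0.2, 0.1, -0.8]
width: 0.0222
gripper_force: 78.7
position: [0.5977, -0.152, 0.1331]
ee_rot: [-0.0, 0.724, 0.689, 0.0]
contact_force: [-0.1, -0.1, -0.8]
width: 0.0225
gripper_force: 78.7
position: [0.5966, -0.1808, 0.1309]
ee_rot: [0.0, 0.725, 0.689, 0.001]
contact_force: [0.7, 2.6, 0.9]
width: 0.0224
gripper_force: 79.0
```

```bash
python3 -m jog '[{"dx":-0.005,"dy":0,"dz":0,"ax":0,"ay":0,"az":0,"grip":-1},{"dx":-0.01,"dy":0,"dz":0,"ax":0,"ay":0,"az":0,"grip":-1},{"dx":-0.015,"dy":0,"dz":0,"ax":0,"ay":0,"az":0,"grip":-1},{"dx":-0.015,"dy":0,"dz":0,"ax":0,"ay":0,"az":0,"grip":-1},{"dx":-0.015,"dy":0,"dz":0,"ax":0,"ay":0,"az":0,"grip":-1}]'|tail -5
python3 -m jog '[{"dx":0.01,"dy":0,"dz":0,"ax":0,"ay":0,"az":0,"grip":0.2},{"dx":0.01,"dy":0,"dz":0,"ax":0,"ay":0,"az":0,"grip":0.2},{"dx":0.01,"dy":0,"dz":0,"ax":0,"ay":0,"az":0,"grip":0.2},{"dx":0.01,"dy":0,"dz":0,"ax":0,"ay":0,"az":0,"grip":0.2},{"dx":0.01,"dy":0,"dz":-0.05,"ax":0,"ay":0,"az":0,"grip":0.2}]'|tail -5
python3 -m jog '[{"dx":0,"dy":0,"dz":-0.1,"ax":0,"ay":0,"az":0,"grip":0.2},{"dx":0,"dy":0,"dz":-0.25,"ax":0,"ay":0,"az":0,"grip":0.2},{"dx":0.2,"dy":0,"dz":-0.4,"ax":0,"ay":0,"az":0,"grip":0.2},{"dx":0.4,"dy":0,"dz":-0.4,"ax":0,"ay":0,"az":0.05,"grip":0.2},{"dx":0.6,"dy":0,"dz":-0.4,"ax":0,"ay":0,"az":0.1,"grip":0.2}]'|tail -5
python3 -m jog '[{"dx":0.1,"dy":0,"dz":0,"ax":0,"ay":0,"az":0.07,"grip":0},{"dx":0.2,"dy":0.05,"dz":0,"ax":0,"ay":0,"az":0.14,"grip":0},{"dx":0.3,"dy":0.05,"dz":0,"ax":0,"ay":0,"az":0.21,"grip":-0.2},{"dx":0.4,"dy":0.05,"dz":0,"ax":0,"ay":0,"az":0.28,"grip":-0.2},{"dx":0.5,"dy":0.05,"dz":0,"ax":0,"ay":0,"az":0.35,"grip":-0.2}]'|grep -A1 pos
python3 -m jog '[{"dx":0,"dy":0,"dz":0,"ax":0,"ay":0,"az":0.07,"grip":-0.2},{"dx":0,"dy":0,"dz":0,"ax":0,"ay":0,"az":0.14,"grip":-0.2},{"dx":0,"dy":0,"dz":0,"ax":0,"ay":0,"az":0.21,"grip":-0.2},{"dx":0,"dy":0,"dz":0,"ax":0,"ay":0,"az":0.28,"grip":-0.2},{"dx":0,"dy":0,"dz":0,"ax":0,"ay":0,"az":0.35,"grip":-0.2}]'|grep -A1 pos
python3 - <<'E'
from h import *
todo((.6315,.0965,.06),down(.158))
E
```

```text
position: [0.5966, -0.1809, 0.1309]
ee_rot: [-0.002, 0.724, 0.69, 0.002]
contact_force: [1.0, 8.4, 1.1]
width: 0.0225
gripper_force: 79.1
position: [0.5947, -0.1815, 0.1409]
ee_rot: [-0.002, 0.724, 0.689, -0.001]
contact_force: [-1.0, 0.1, 0.1]
width: 0.0514
gripper_force: 0.0
position: [0.6035, -0.0667, 0.2442]
ee_rot: [0.003, 0.778, 0.628, 0.002]
contact_force: [0.5, 0.6, -0.5]
width: 0.0514
gripper_force: 0.0
position: [0.6402, 0.0544, 0.2411]
ee_rot: [0.0, 0.919, 0.393, 0.0]
position: [0.64, 0.0533, 0.241]
ee_rot: [0.0, 0.992, 0.129, 0.0]
shift [ 0.011 -0.176  0.724] turn [ 0.    -0.     0.064] at [0.64   0.0533 0.241 ]
```

Check the two placed wands numerically from above, then go on to the last wand.

```bash
python3 -m jog '[{"dx":0.011,"dy":-0.08,"dz":0,"ax":0,"ay":0,"az":0.064,"grip":-0.2},{"dx":0.011,"dy":-0.176,"dz":0,"ax":0,"ay":0,"az":0.064,"grip":-0.2},{"dx":0.011,"dy":-0.176,"dz":0,"ax":0,"ay":0,"az":0.064,"grip":-0.2},{"dx":0.011,"dy":-0.176,"dz":0,"ax":0,"ay":0,"az":0.064,"grip":-0.2},{"dx":0.011,"dy":-0.176,"dz":0,"ax":0,"ay":0,"az":0.064,"grip":-0.2}]'|grep -A1 pos
cat >> h.py <<'E'
def racked(t):
    h=cv2.cvtColor(t['img'],cv2.COLOR_RGB2HSV); m=((h[...,0]<16)&(h[...,1]>108)&(h[...,2]>70)&(h[...,2]<130)).astype(np.uint8); m[:,:285]=0; m[:150]=0
    n,_,st,c=cv2.connectedComponentsWithStats(m)
    for i in range(1,n):
        if st[i,4]>100: x,y,w,hh=st[i,:4]; print(st[i].tolist(),'ends y',plane(t,(x,c[i][1]),.15)[:2].round(4),plane(t,(x+w,c[i][1]),.15)[:2].round(4))
E
python3 - <<'E'
from h import *
t=snap('top','t2.png'); racked(t)
d=snap('wrist'); print(tool()[:3].round(4)); shaft_near(d,(.6035,.092),.158)
E
```

```text
position: [0.6312, 0.0962, 0.2412]
ee_rot: [0.0, 0.997, 0.082, 0.0]
[315, 211, 41, 13, 421] ends y [ 0.6647 -0.1491] [ 0.6647 -0.2327]
[314, 246, 41, 13, 428] ends y [ 0.5948 -0.146 ] [ 0.5943 -0.2287]
[[ 9.867e-01  1.626e-01  7.000e-04  6.313e-01]
 [ 1.626e-01 -9.867e-01 -1.000e-04  9.580e-02]
 [ 7.000e-04  2.000e-04 -1.000e+00  2.412e-01]]
inliers 24 p [0.6133 0.0942 0.0055] q [0.687  0.1078 0.0096] yaw 0.1822
px [277. 193.] [277. 128.] [2.20321461e-02 2.72052401e+02]
col profile near tip [(189, 112), (191, 110), (193, 109), (195, 111), (197, 113), (199, 110), (201, 111), (203, 102), (205, 112), (207, 140), (209, 141), (211, 140), (213, 142), (215, 142)]
```

```bash
python3 -m jog '[{"dx":0,"dy":-0.005,"dz":0.15,"ax":0,"ay":0,"az":0,"grip":-0.2},{"dx":0,"dy":-0.005,"dz":0.3,"ax":0,"ay":0,"az":0,"grip":-0.2},{"dx":0,"dy":-0.005,"dz":0.45,"ax":0,"ay":0,"az":0,"grip":-0.2},{"dx":0,"dy":-0.005,"dz":0.6,"ax":0,"ay":0,"az":0,"grip":-0.2},{"dx":0,"dy":-0.005,"dz":0.72,"ax":0,"ay":0,"az":0,"grip":-0.2}]'|grep pos
python3 -m jog '[{"dx":0,"dy":0,"dz":0,"ax":0,"ay":0,"az":0,"grip":-0.2},{"dx":0,"dy":0,"dz":0,"ax":0,"ay":0,"az":0,"grip":-0.2},{"dx":0,"dy":0,"dz":0,"ax":0,"ay":0,"az":0,"grip":-0.2},{"dx":0,"dy":0,"dz":0,"ax":0,"ay":0,"az":0,"grip":-0.2},{"dx":0,"dy":0,"dz":0,"ax":0,"ay":0,"az":0,"grip":-0.2}]'|grep pos
python3 - <<'E'
from h import *
d=snap('wrist'); print(tool()[:3].round(4)); shaft_near(d,(.6035,.092),.17)
E
```

```text
position: [0.6299, 0.097, 0.0585]
position: [0.6328, 0.0981, 0.0639]
[[ 9.866e-01  1.633e-01  4.700e-03  6.324e-01]
 [ 1.633e-01 -9.866e-01  8.000e-04  9.810e-02]
 [ 4.800e-03  0.000e+00 -1.000e+00  6.360e-02]]
inliers 24 p [0.6132 0.0943 0.0055] q [0.6871 0.1077 0.0096] yaw 0.1789
px [278. 258.] [278. 144.] [1.86196909e-02 2.72618043e+02]
col profile near tip [(259, 68), (261, 70), (263, 71), (265, 69), (267, 67), (269, 70), (271, 69), (273, 68), (275, 69), (277, 65), (279, 85), (281, 95), (283, 96), (285, 90)]
```

```bash
python3 -m jog '[{"dx":0,"dy":0.001,"dz":0.08,"ax":0,"ay":0,"az":-0.009,"grip":-0.2},{"dx":0,"dy":0.001,"dz":0.15,"ax":0,"ay":0,"az":-0.009,"grip":-0.2},{"dx":0,"dy":0.001,"dz":0.2,"ax":0,"ay":0,"az":-0.009,"grip":-0.2},{"dx":0,"dy":0.001,"dz":0.23,"ax":0,"ay":0,"az":-0.009,"grip":-0.2},{"dx":0,"dy":0.001,"dz":0.23,"ax":0,"ay":0,"az":-0.009,"grip":-0.2}]'|grep -A2 pos
python3 -m jog '[{"dx":0,"dy":0,"dz":0,"ax":0,"ay":0,"az":0,"grip":-0.2},{"dx":0,"dy":0,"dz":0,"ax":0,"ay":0,"az":0,"grip":-1},{"dx":0,"dy":0,"dz":0,"ax":0,"ay":0,"az":0,"grip":-1},{"dx":0,"dy":0,"dz":0,"ax":0,"ay":0,"az":0,"grip":-1},{"dx":0,"dy":0,"dz":0,"ax":0,"ay":0,"az":0,"grip":-1}]' 60 | tail -5
python3 -m jog '[{"dx":-0.04,"dy":0,"dz":0,"ax":0,"ay":0,"az":0,"grip":-1},{"dx":-0.1,"dy":0,"dz":0,"ax":0,"ay":0,"az":0,"grip":-1},{"dx":-0.18,"dy":0,"dz":0,"ax":0,"ay":0,"az":0,"grip":-1},{"dx":-0.26,"dy":0,"dz":0,"ax":0,"ay":0,"az":0,"grip":-1},{"dx":-0.34,"dy":0,"dz":0,"ax":0,"ay":0,"az":0,"grip":-1}]'|tail -5
python3 -m jog '[{"dx":-0.08,"dy":0,"dz":0,"ax":0,"ay":0,"az":0,"grip":-1},{"dx":-0.18,"dy":0,"dz":0,"ax":0,"ay":0,"az":0,"grip":-1},{"dx":-0.28,"dy":0,"dz":0,"ax":0,"ay":0,"az":0,"grip":-1},{"dx":-0.36,"dy":0,"dz":0,"ax":0,"ay":0,"az":0,"grip":-1},{"dx":-0.4,"dy":0,"dz":0,"ax":0,"ay":0,"az":0,"grip":-1}]'|grep pos
python3 -m jog '[{"dx":-0.05,"dy":0,"dz":0,"ax":0,"ay":0,"az":0,"grip":-1},{"dx":-0.10,"dy":0,"dz":0,"ax":0,"ay":0,"az":0,"grip":-1},{"dx":-0.14,"dy":0,"dz":0,"ax":0,"ay":0,"az":0,"grip":-1},{"dx":-0.16,"dy":0,"dz":0,"ax":0,"ay":0,"az":0,"grip":-1},{"dx":-0.16,"dy":0,"dz":0,"ax":0,"ay":0,"az":0,"grip":-1}]'|tail -5
python3 -m jog '[{"dx":0,"dy":0,"dz":0,"ax":0,"ay":0,"az":0,"grip":0.2},{"dx":0,"dy":0,"dz":0,"ax":0,"ay":0,"az":0,"grip":0.2},{"dx":0,"dy":0,"dz":0,"ax":0,"ay":0,"az":0,"grip":0.2},{"dx":0,"dy":0,"dz":-0.1,"ax":0,"ay":0,"az":0,"grip":0.2},{"dx":0,"dy":0,"dz":-0.2,"ax":0,"ay":0,"az":0,"grip":0.2}]'|grep pos
python3 -m jog '[{"dx":0.1,"dy":0,"dz":0,"ax":0,"ay":0,"az":0,"grip":0.2},{"dx":0.25,"dy":0,"dz":0,"ax":0,"ay":0,"az":0,"grip":0.2},{"dx":0.35,"dy":0,"dz":0,"ax":0,"ay":0,"az":0,"grip":0.2},{"dx":0.45,"dy":0,"dz":0,"ax":0,"ay":0,"az":0,"grip":0.2},{"dx":0.58,"dy":0,"dz":0,"ax":0,"ay":0,"az":0,"grip":0.2}]'|grep pos
python3 -m jog '[{"dx":0,"dy":0,"dz":0,"ax":0,"ay":0,"az":0,"grip":0.2},{"dx":0,"dy":0,"dz":0,"ax":0,"ay":0,"az":0,"grip":0.2},{"dx":0,"dy":0,"dz":0,"ax":0,"ay":0,"az":0,"grip":0.2},{"dx":0,"dy":0,"dz":0,"ax":0,"ay":0,"az":0,"grip":0.2},{"dx":0,"dy":0,"dz":0,"ax":0,"ay":0,"az":0,"grip":0.2}]'|grep -A2 pos
python3 - <<'E'
from h import *
d=snap('wrist'); print(tool()[:3].round(4)); handles(d); hpose(d)
E
```

```text
position: [0.6303, 0.0979, 0.003]
ee_rot: [-0.0, 0.996, 0.089, -0.001]
contact_force: [-0.3, 0.8, -0.3]
position: [0.6319, 0.0981, 0.005]
ee_rot: [-0.0, 0.996, 0.089, 0.001]
contact_force: [-0.9, 0.6, 4.1]
width: 0.0071
gripper_force: 58.8
position: [0.5492, 0.0827, 0.005]
ee_rot: [-0.0, 0.996, 0.089, 0.004]
contact_force: [4.0, 0.4, 2.9]
width: 0.0068
gripper_force: 58.9
position: [0.4492, 0.0649, 0.0049]
position: [0.4101, 0.0577, 0.0048]
ee_rot: [0.0, 0.996, 0.089, 0.002]
contact_force: [0.8, -1.5, 11.2]
width: 0.0069
gripper_force: 59.5
position: [0.4072, 0.058, 0.0527]
position: [0.551, 0.0839, 0.0529]
position: [0.5505, 0.0835, 0.0534]
ee_rot: [-0.0, 0.996, 0.089, -0.001]
contact_force: [-0.5, -0.2, -1.0]
[[ 9.842e-01  1.771e-01 -7.000e-04  5.509e-01]
 [ 1.771e-01 -9.842e-01  5.000e-04  8.360e-02]
 [-6.000e-04 -7.000e-04 -1.000e+00  5.360e-02]]
blob [258, 180, 42, 136, 4225] [279.  242.6] [0.5543 0.0827 0.026 ]
[258, 180, 42, 136, 4225] near [0.5071 0.0745 0.024 ] far [0.589  0.0892 0.027 ] len 0.0832 yaw 0.177
```

```bash
python3 -m jog '[{"dx":0,"dy":0.005,"dz":0.1,"ax":0,"ay":0,"az":0,"grip":0.2},{"dx":0,"dy":0.005,"dz":0.17,"ax":0,"ay":0,"az":0,"grip":0.2},{"dx":0,"dy":0.005,"dz":0.2,"ax":0,"ay":0,"az":0,"grip":0.2},{"dx":0,"dy":0.005,"dz":0.2,"ax":0,"ay":0,"az":0,"grip":0.2},{"dx":0,"dy":0.005,"dz":0.2,"ax":0,"ay":0,"az":0,"grip":0.2}]' 80| grep -A2 pos
python3 -m jog '[{"dx":0,"dy":0,"dz":0,"ax":0,"ay":0,"az":0,"grip":-1},{"dx":0,"dy":0,"dz":0,"ax":0,"ay":0,"az":0,"grip":-1},{"dx":0,"dy":0,"dz":0,"ax":0,"ay":0,"az":0,"grip":-1},{"dx":0,"dy":0,"dz":0,"ax":0,"ay":0,"az":0,"grip":-1},{"dx":0,"dy":0,"dz":0,"ax":0,"ay":0,"az":0,"grip":-1}]' 80|tail -5
python3 -m jog '[{"dx":0,"dy":0,"dz":-0.1,"ax":0,"ay":0,"az":0,"grip":-1},{"dx":0,"dy":0,"dz":-0.25,"ax":0,"ay":0,"az":0,"grip":-1},{"dx":0,"dy":0,"dz":-0.4,"ax":0,"ay":0,"az":0,"grip":-1},{"dx":0,"dy":0,"dz":-0.5,"ax":0,"ay":0,"az":0,"grip":-1},{"dx":0,"dy":0,"dz":-0.54,"ax":0,"ay":0,"az":0,"grip":-1}]'|grep pos
python3 -m jog '[{"dx":0,"dy":0,"dz":0,"ax":0,"ay":0,"az":-0.07,"grip":-1},{"dx":0,"dy":0,"dz":0,"ax":0,"ay":0,"az":-0.14,"grip":-1},{"dx":0,"dy":0,"dz":0,"ax":0,"ay":0,"az":-0.21,"grip":-1},{"dx":0,"dy":0,"dz":0,"ax":0,"ay":0,"az":-0.28,"grip":-1},{"dx":0,"dy":0,"dz":0,"ax":0,"ay":0,"az":-0.35,"grip":-1}]'|grep pos
python3 -m jog '[{"dx":0,"dy":0,"dz":0,"ax":0,"ay":0,"az":-0.07,"grip":-1},{"dx":0,"dy":0,"dz":0,"ax":0,"ay":0,"az":-0.14,"grip":-1},{"dx":0,"dy":0,"dz":0,"ax":0,"ay":0,"az":-0.21,"grip":-1},{"dx":0,"dy":0,"dz":0,"ax":0,"ay":0,"az":-0.28,"grip":-1},{"dx":0,"dy":0,"dz":0,"ax":0,"ay":0,"az":-0.35,"grip":-1}]'|grep pos
python3 -m jog '[{"dx":0,"dy":0,"dz":0,"ax":0,"ay":0,"az":-0.08,"grip":-1},{"dx":0,"dy":0,"dz":0,"ax":0,"ay":0,"az":-0.153,"grip":-1},{"dx":0,"dy":0,"dz":0,"ax":0,"ay":0,"az":-0.153,"grip":-1},{"dx":0,"dy":0,"dz":0,"ax":0,"ay":0,"az":-0.153,"grip":-1},{"dx":0,"dy":0,"dz":0,"ax":0,"ay":0,"az":-0.153,"grip":-1}]'|tail -5
python3 - <<'E'
from h import *
todo((.5339,-.0215,.1400),down(1.520))
E
```

```text
position: [0.5522, 0.0825, 0.0037]
ee_rot: [-0.0, 0.996, 0.089, 0.0]
contact_force: [1.3, 0.1, 0.4]
position: [0.5534, 0.0826, 0.0047]
ee_rot: [-0.0, 0.996, 0.089, 0.001]
contact_force: [0.3, 0.9, 5.3]
width: 0.0224
gripper_force: 79.1
position: [0.5547, 0.0825, 0.1426]
position: [0.5513, 0.0824, 0.137]
position: [0.5513, 0.0824, 0.1369]
position: [0.5518, 0.0824, 0.1378]
ee_rot: [-0.001, 0.726, 0.687, -0.0]
contact_force: [-0.0, -0.0, -0.3]
width: 0.0224
gripper_force: 78.8
shift [-0.419 -0.049 -0.009] turn [-0.001 -0.    -0.003] at [0.5518 0.0824 0.1378]
```

```bash
python3 -m jog '[{"dx":-0.1,"dy":-0.049,"dz":-0.007,"ax":0,"ay":0,"az":-0.003,"grip":-1},{"dx":-0.2,"dy":-0.049,"dz":-0.007,"ax":0,"ay":0,"az":-0.003,"grip":-1},{"dx":-0.3,"dy":-0.049,"dz":-0.007,"ax":0,"ay":0,"az":-0.003,"grip":-1},{"dx":-0.38,"dy":-0.049,"dz":-0.007,"ax":0,"ay":0,"az":-0.003,"grip":-1},{"dx":-0.419,"dy":-0.049,"dz":-0.007,"ax":0,"ay":0,"az":-0.003,"grip":-1}]'|grep pos
python3 -m jog '[{"dx":0,"dy":0,"dz":0,"ax":0,"ay":0,"az":0,"grip":-1},{"dx":0,"dy":0,"dz":0,"ax":0,"ay":0,"az":0,"grip":-1},{"dx":0,"dy":0,"dz":0,"ax":0,"ay":0,"az":0,"grip":-1},{"dx":0,"dy":0,"dz":0,"ax":0,"ay":0,"az":0,"grip":-1},{"dx":0,"dy":0,"dz":0,"ax":0,"ay":0,"az":0,"grip":-1}]'|tail -5
python3 - <<'E'
from h import *
todo((.534,-.0215,.1400),down(1.520))
T=tool(); u=-T[:3,0]
t=snap('top'); g=cv2.cvtColor(t['img'],cv2.COLOR_RGB2GRAY).astype(int)
for s in (.12,.15,.1725):
    uv=proj(t,T[:3,3]+u*s+[0,0,.009-.05*s]); c=int(round(uv[0])); r=int(round(uv[1])); print(s,uv.round(1),r,g[r-6:r+7,c].tolist())
print(g[r,c-6:c+8].tolist()); racked(t)
E
```

```text
position: [0.5343, -0.0236, 0.1401]
position: [0.5347, -0.0205, 0.1403]
ee_rot: [-0.0, 0.723, 0.69, 0.0]
contact_force: [0.4, 0.5, -1.5]
width: 0.0224
gripper_force: 78.9
shift [-0.004 -0.003  0.001] turn [ 0.    -0.001  0.003] at [ 0.5347 -0.0205  0.1403]
0.12 [311.3 285.2] 285 [100, 100, 98, 90, 126, 151, 141, 112, 102, 176, 172, 170, 172]
0.15 [326.1 285.8] 286 [111, 113, 109, 97, 138, 165, 126, 97, 109, 176, 173, 171, 171]
0.1725 [337.2 286.2] 286 [99, 99, 99, 105, 125, 144, 153, 115, 90, 94, 113, 111, 110]
[135, 137, 142, 142, 145, 147, 153, 153, 144, 112, 122, 174, 171, 171]
[315, 211, 41, 13, 426] ends y [ 0.6647 -0.1491] [ 0.6646 -0.2327]
[313, 246, 42, 13, 431] ends y [ 0.5947 -0.144 ] [ 0.5942 -0.2287]
```

```bash
python3 -m jog '[{"dx":-0.05,"dy":-0.002,"dz":0.003,"ax":0,"ay":0,"az":0,"grip":-1},{"dx":-0.1,"dy":-0.002,"dz":0.006,"ax":0,"ay":0,"az":0,"grip":-1},{"dx":-0.15,"dy":-0.002,"dz":0.01,"ax":0,"ay":0,"az":0,"grip":-1},{"dx":-0.2,"dy":-0.002,"dz":0.013,"ax":0,"ay":0,"az":0,"grip":-1},{"dx":-0.25,"dy":-0.002,"dz":0.016,"ax":0,"ay":0,"az":0,"grip":-1}]'|tail -5
python3 -m jog '[{"dx":-0.05,"dy":0,"dz":0.003,"ax":0,"ay":0,"az":0,"grip":-1},{"dx":-0.1,"dy":0,"dz":0.006,"ax":0,"ay":0,"az":0,"grip":-1},{"dx":-0.15,"dy":0,"dz":0.01,"ax":0,"ay":0,"az":0,"grip":-1},{"dx":-0.2,"dy":0,"dz":0.013,"ax":0,"ay":0,"az":0,"grip":-1},{"dx":-0.25,"dy":0,"dz":0.016,"ax":0,"ay":0,"az":0,"grip":-1}]'|tail -5
python3 -m jog '[{"dx":-0.04,"dy":0,"dz":0.003,"ax":0,"ay":0,"az":0,"grip":-1},{"dx":-0.07,"dy":0,"dz":0.006,"ax":0,"ay":0,"az":0,"grip":-1},{"dx":-0.1,"dy":0,"dz":0.008,"ax":0,"ay":0,"az":0,"grip":-1},{"dx":-0.115,"dy":0,"dz":0.01,"ax":0,"ay":0,"az":0,"grip":-1},{"dx":-0.12,"dy":0,"dz":0.01,"ax":0,"ay":0,"az":0,"grip":-1}]'|tail -5
python3 -m jog '[{"dx":-0.005,"dy":0,"dz":0,"ax":0,"ay":0,"az":0,"grip":-1},{"dx":-0.01,"dy":0,"dz":0,"ax":0,"ay":0,"az":0,"grip":-1},{"dx":-0.015,"dy":0,"dz":0,"ax":0,"ay":0,"az":0,"grip":-1},{"dx":-0.015,"dy":0,"dz":0,"ax":0,"ay":0,"az":0,"grip":-1},{"dx":-0.015,"dy":0,"dz":0,"ax":0,"ay":0,"az":0,"grip":-1}]'|tail -5
```

```text
position: [0.531, -0.0858, 0.1361]
ee_rot: [-0.0, 0.724, 0.69, 0.0]
contact_force: [-0.4, -0.0, -1.6]
width: 0.0224
gripper_force: 78.9
position: [0.528, -0.1478, 0.1321]
ee_rot: [-0.0, 0.724, 0.69, 0.0]
contact_force: [1.2, -0.7, -1.3]
width: 0.0227
gripper_force: 78.9
position: [0.5271, -0.1749, 0.1301]
ee_rot: [-0.001, 0.724, 0.69, 0.002]
contact_force: [2.0, 7.7, 3.7]
width: 0.0225
gripper_force: 79.6
position: [0.5271, -0.1749, 0.1301]
ee_rot: [-0.003, 0.724, 0.69, 0.004]
contact_force: [1.8, 14.5, 4.5]
width: 0.0227
gripper_force: 79.6
```

Contact at about the expected place. Releasing, lifting clear and checking all three.

```bash
python3 -m jog '[{"dx":0.015,"dy":0,"dz":0,"ax":0,"ay":0,"az":0,"grip":0},{"dx":0.015,"dy":0,"dz":0,"ax":0,"ay":0,"az":0,"grip":0},{"dx":0.015,"dy":0,"dz":0,"ax":0,"ay":0,"az":0,"grip":0},{"dx":0.015,"dy":0,"dz":0,"ax":0,"ay":0,"az":0,"grip":0},{"dx":0.015,"dy":0,"dz":-0.05,"ax":0,"ay":0,"az":0,"grip":0}]'|tail -5
python3 -m jog '[{"dx":0,"dy":0,"dz":-0.1,"ax":0,"ay":0,"az":0,"grip":0},{"dx":0,"dy":0,"dz":-0.25,"ax":0,"ay":0,"az":0,"grip":0},{"dx":0.2,"dy":-0.1,"dz":-0.4,"ax":0,"ay":0,"az":0,"grip":0},{"dx":0.4,"dy":-0.2,"dz":-0.4,"ax":0,"ay":0,"az":0,"grip":0},{"dx":0.6,"dy":-0.3,"dz":-0.4,"ax":0,"ay":0,"az":0,"grip":0}]'|grep pos
python3 -m jog '[{"dx":0.1,"dy":-0.1,"dz":0,"ax":0,"ay":0,"az":0,"grip":0},{"dx":0.3,"dy":-0.2,"dz":0,"ax":0,"ay":0,"az":0,"grip":0},{"dx":0.45,"dy":-0.3,"dz":0,"ax":0,"ay":0,"az":0,"grip":0},{"dx":0.6,"dy":-0.3,"dz":0,"ax":0,"ay":0,"az":0,"grip":0},{"dx":0.6,"dy":-0.3,"dz":0,"ax":0,"ay":0,"az":0,"grip":0}]'|grep pos
python3 - <<'E'
from h import *
t=snap('top'); racked(t); s=snap('scene')
a=cv2.resize(t['img'][180:340,280:440],(400,400),interpolation=cv2.INTER_CUBIC); b=cv2.resize(s['img'][100:260,240:440],(400,320),interpolation=cv2.INTER_CUBIC); b=cv2.copyMakeBorder(b,0,80,0,0,0)
c=cv2.resize(t['img'][100:260,130:290],(200,200)); c2=cv2.copyMakeBorder(c,0,0,0,600,0)
cv2.imwrite('pics/final.png',cv2.convertScaleAbs(np.vstack([np.hstack([a,b]),c2]),alpha=1.5)[:,:,::-1])
E
```

```text
position: [0.5252, -0.1761, 0.1403]
ee_rot: [-0.002, 0.724, 0.69, -0.001]
contact_force: [-0.2, 0.5, 0.1]
width: 0.0427
gripper_force: 0.0
position: [0.4805, -0.0697, 0.2409]
position: [0.4095, 0.0882, 0.2391]
[315, 211, 41, 13, 433] ends y [ 0.6648 -0.1491] [ 0.6647 -0.2327]
[313, 246, 42, 13, 446] ends y [ 0.595 -0.144] [ 0.5946 -0.2287]
[312, 280, 41, 14, 489] ends y [ 0.527  -0.1411] [ 0.5261 -0.223 ]
```

View pics/final.png

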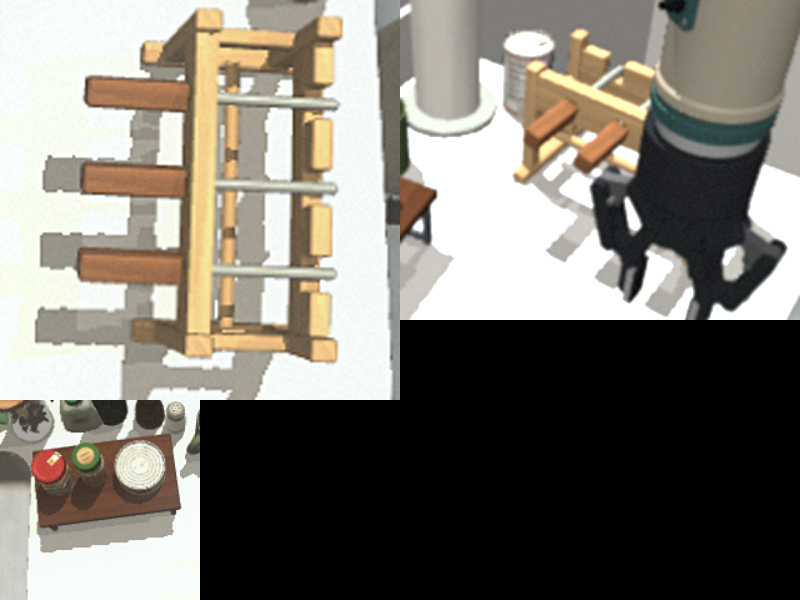

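All three wands are in their eyes with their shafts in the notches, and the jars and tin are unmoved. A quick sub-pixel check of the handle-to-rail gaps before handing in.

Run:
```python
from h import *
t=snap('top'); h=cv2.cvtColor(t['img'],cv2.COLOR_RGB2HSV)
for r in (217,252,286): print(r,[(c,int(h[r-2:r+3,c,0].mean()),int(h[r-2:r+3,c,2].mean())) for c in range(350,362)])
g=t['img'].mean(2)
for r in (221,255,289): print([int(x) for x in g[r-2:r+3,408:420].max(0)])
```

```text
217 [(350, 12, 112), (351, 12, 110), (352, 12, 107), (353, 12, 108), (354, 12, 106), (355, 13, 86), (356, 17, 62), (357, 19, 91), (358, 20, 142), (359, 20, 166), (360, 19, 162), (361, 19, 164)]
252 [(350, 12, 106), (351, 12, 104), (352, 12, 108), (353, 12, 98), (354, 14, 62), (355, 18, 64), (356, 20, 95), (357, 22, 145), (358, 21, 165), (359, 19, 162), (360, 20, 162), (361, 20, 161)]
286 [(350, 12, 107), (351, 12, 111), (352, 13, 90), (353, 16, 59), (354, 17, 66), (355, 19, 103), (356, 21, 149), (357, 20, 163), (358, 17, 162), (359, 19, 162), (360, 21, 162), (361, 23, 163)]
[135, 142, 149, 150, 152, 151, 160, 167, 169, 167, 167, 167]
[137, 138, 139, 142, 139, 141, 148, 164, 168, 166, 166, 166]
[140, 140, 143, 143, 142, 136, 166, 169, 167, 166, 167, 166]
```

The second and third handles show a gap about 1 px larger than the first (roughly 1–2 mm), so I'll push each home on its back end with closed fingers.

```bash
python3 -m jog '[{"dx":0,"dy":0,"dz":0,"ax":0,"ay":0,"az":0,"grip":-1},{"dx":0,"dy":0,"dz":0,"ax":0,"ay":0,"az":0,"grip":-1},{"dx":0,"dy":0,"dz":0,"ax":0,"ay":0,"az":0,"grip":-1},{"dx":0,"dy":0,"dz":0,"ax":0,"ay":0,"az":0,"grip":-1},{"dx":0,"dy":0,"dz":0,"ax":0,"ay":0,"az":0,"grip":-1}]' 30|tail -5
python3 - <<'E'
from h import *
todo((.5305,-.10,.20),down(1.52)); t=snap('top'); racked(t)
E
```

```text
position: [0.4119, 0.0834, 0.2385]
ee_rot: [-0.0, 0.724, 0.689, 0.0]
contact_force: [-0.3, 0.3, 1.0]
width: -0.0003
gripper_force: 0.0
shift [-0.709  0.51   0.154] turn [ 0.    -0.     0.001] at [0.4119 0.0834 0.2385]
[315, 211, 41, 13, 431] ends y [ 0.6648 -0.1491] [ 0.6648 -0.2327]
[313, 246, 42, 13, 452] ends y [ 0.5951 -0.144 ] [ 0.5946 -0.2287]
[312, 280, 41, 14, 488] ends y [ 0.527  -0.1411] [ 0.5262 -0.223 ]
```

```bash
python3 -m jog '[{"dx":-0.1,"dy":0.1,"dz":0,"ax":0,"ay":0,"az":0,"grip":-1},{"dx":-0.25,"dy":0.2,"dz":0,"ax":0,"ay":0,"az":0,"grip":-1},{"dx":-0.38,"dy":0.3,"dz":0,"ax":0,"ay":0,"az":0,"grip":-1},{"dx":-0.51,"dy":0.4,"dz":0,"ax":0,"ay":0,"az":0,"grip":-1},{"dx":-0.6,"dy":0.51,"dz":0,"ax":0,"ay":0,"az":0,"grip":-1}]'|grep pos
python3 -m jog '[{"dx":-0.1,"dy":0,"dz":0.15,"ax":0,"ay":0,"az":0,"grip":-1},{"dx":-0.1,"dy":0,"dz":0.3,"ax":0,"ay":0,"az":0,"grip":-1},{"dx":-0.1,"dy":0,"dz":0.4,"ax":0,"ay":0,"az":0,"grip":-1},{"dx":-0.1,"dy":0,"dz":0.445,"ax":0,"ay":0,"az":0,"grip":-1},{"dx":-0.1,"dy":0,"dz":0.445,"ax":0,"ay":0,"az":0,"grip":-1}]'|grep -A2 pos
python3 -m jog '[{"dx":-0.03,"dy":0,"dz":0,"ax":0,"ay":0,"az":0,"grip":-1},{"dx":-0.05,"dy":0,"dz":0,"ax":0,"ay":0,"az":0,"grip":-1},{"dx":-0.07,"dy":0,"dz":0,"ax":0,"ay":0,"az":0,"grip":-1},{"dx":-0.08,"dy":0,"dz":0,"ax":0,"ay":0,"az":0,"grip":-1},{"dx":-0.09,"dy":0,"dz":0,"ax":0,"ay":0,"az":0,"grip":-1}]'|grep -A2 pos
```

```text
position: [0.5322, -0.0748, 0.2386]
position: [0.5282, -0.0965, 0.1238]
ee_rot: [-0.003, 0.724, 0.69, -0.002]
contact_force: [0.1, 0.5, -0.1]
position: [0.5302, -0.1199, 0.1285]
ee_rot: [0.001, 0.724, 0.69, 0.001]
contact_force: [0.3, 0.5, -0.4]
```

```bash
python3 -m jog '[{"dx":-0.01,"dy":0,"dz":0,"ax":0,"ay":0,"az":0,"grip":-1},{"dx":-0.02,"dy":0,"dz":0,"ax":0,"ay":0,"az":0,"grip":-1},{"dx":-0.025,"dy":0,"dz":0,"ax":0,"ay":0,"az":0,"grip":-1},{"dx":-0.03,"dy":0,"dz":0,"ax":0,"ay":0,"az":0,"grip":-1},{"dx":-0.03,"dy":0,"dz":0,"ax":0,"ay":0,"az":0,"grip":-1}]'|grep -A2 pos
python3 -m jog '[{"dx":-0.004,"dy":0,"dz":0,"ax":0,"ay":0,"az":0,"grip":-1},{"dx":-0.008,"dy":0,"dz":0,"ax":0,"ay":0,"az":0,"grip":-1},{"dx":-0.012,"dy":0,"dz":0,"ax":0,"ay":0,"az":0,"grip":-1},{"dx":-0.012,"dy":0,"dz":0,"ax":0,"ay":0,"az":0,"grip":-1}]'|grep -A2 pos
```

```text
position: [0.5293, -0.1268, 0.1273]
ee_rot: [-0.0, 0.724, 0.69, 0.0]
contact_force: [-0.2, 0.1, 0.1]
position: [0.5289, -0.129, 0.1271]
ee_rot: [-0.001, 0.724, 0.69, 0.001]
contact_force: [-0.3, 1.7, 0.4]
```

```bash
python3 -m jog '[{"dx":-0.003,"dy":0,"dz":0,"ax":0,"ay":0,"az":0,"grip":-1},{"dx":-0.006,"dy":0,"dz":0,"ax":0,"ay":0,"az":0,"grip":-1},{"dx":-0.008,"dy":0,"dz":0,"ax":0,"ay":0,"az":0,"grip":-1},{"dx":-0.008,"dy":0,"dz":0,"ax":0,"ay":0,"az":0,"grip":-1}]'|grep -A2 pos
python3 -m jog '[{"dx":-0.003,"dy":0,"dz":0,"ax":0,"ay":0,"az":0,"grip":-1},{"dx":-0.006,"dy":0,"dz":0,"ax":0,"ay":0,"az":0,"grip":-1},{"dx":-0.008,"dy":0,"dz":0,"ax":0,"ay":0,"az":0,"grip":-1},{"dx":-0.008,"dy":0,"dz":0,"ax":0,"ay":0,"az":0,"grip":-1}]'|grep -A2 pos
```

```text
position: [0.5286, -0.1292, 0.1268]
ee_rot: [-0.002, 0.724, 0.69, 0.002]
contact_force: [1.6, 6.7, -1.9]
position: [0.5284, -0.1293, 0.1265]
ee_rot: [-0.004, 0.724, 0.689, 0.003]
contact_force: [1.9, 11.3, -2.3]
```

Hard stop, so the third wand is seated. Same check on the middle one.

```bash
python3 -m jog '[{"dx":0.1,"dy":0,"dz":0,"ax":0,"ay":0,"az":0,"grip":-1},{"dx":0.12,"dy":0.1,"dz":0,"ax":0,"ay":0,"az":0,"grip":-1},{"dx":0.12,"dy":0.2,"dz":0,"ax":0,"ay":0,"az":0,"grip":-1},{"dx":0.12,"dy":0.28,"dz":0,"ax":0,"ay":0,"az":0,"grip":-1},{"dx":0.12,"dy":0.28,"dz":0,"ax":0,"ay":0,"az":0,"grip":-1}]'|grep -A2 pos
python3 -m jog '[{"dx":-0.03,"dy":0,"dz":0,"ax":0,"ay":0,"az":0,"grip":-1},{"dx":-0.06,"dy":0,"dz":0,"ax":0,"ay":0,"az":0,"grip":-1},{"dx":-0.08,"dy":0,"dz":0,"ax":0,"ay":0,"az":0,"grip":-1},{"dx":-0.095,"dy":0,"dz":0,"ax":0,"ay":0,"az":0,"grip":-1},{"dx":-0.1,"dy":0,"dz":0,"ax":0,"ay":0,"az":0,"grip":-1}]'|grep -A2 pos
python3 -m jog '[{"dx":-0.004,"dy":0,"dz":0,"ax":0,"ay":0,"az":0,"grip":-1},{"dx":-0.008,"dy":0,"dz":0,"ax":0,"ay":0,"az":0,"grip":-1},{"dx":-0.012,"dy":0,"dz":0,"ax":0,"ay":0,"az":0,"grip":-1},{"dx":-0.012,"dy":0,"dz":0,"ax":0,"ay":0,"az":0,"grip":-1}]'|grep -A2 pos
python3 -m jog '[{"dx":-0.004,"dy":0,"dz":0,"ax":0,"ay":0,"az":0,"grip":-1},{"dx":-0.008,"dy":0,"dz":0,"ax":0,"ay":0,"az":0,"grip":-1},{"dx":-0.008,"dy":0,"dz":0,"ax":0,"ay":0,"az":0,"grip":-1},{"dx":-0.008,"dy":0,"dz":0,"ax":0,"ay":0,"az":0,"grip":-1}]'|grep -A2 pos
```

```text
position: [0.605, -0.108, 0.1276]
ee_rot: [0.003, 0.723, 0.69, 0.002]
contact_force: [1.0, -0.5, 0.6]
position: [0.5983, -0.1331, 0.1275]
ee_rot: [-0.0, 0.724, 0.689, 0.0]
contact_force: [0.3, -0.0, -0.4]
position: [0.5986, -0.1334, 0.1271]
ee_rot: [-0.001, 0.724, 0.69, 0.001]
contact_force: [0.5, 5.7, -0.1]
position: [0.5984, -0.1336, 0.1267]
ee_rot: [-0.003, 0.724, 0.69, 0.002]
contact_force: [1.6, 8.5, -1.9]
```

```bash
python3 -m jog '[{"dx":0.1,"dy":0,"dz":0,"ax":0,"ay":0,"az":0,"grip":-1},{"dx":0.12,"dy":0.1,"dz":0,"ax":0,"ay":0,"az":0,"grip":-1},{"dx":0.12,"dy":0.2,"dz":0,"ax":0,"ay":0,"az":0,"grip":-1},{"dx":0.12,"dy":0.28,"dz":0,"ax":0,"ay":0,"az":0,"grip":-1},{"dx":0.12,"dy":0.28,"dz":0,"ax":0,"ay":0,"az":0,"grip":-1}]'|grep -A2 pos
python3 -m jog '[{"dx":-0.03,"dy":0,"dz":0,"ax":0,"ay":0,"az":0,"grip":-1},{"dx":-0.06,"dy":0,"dz":0,"ax":0,"ay":0,"az":0,"grip":-1},{"dx":-0.08,"dy":0,"dz":0,"ax":0,"ay":0,"az":0,"grip":-1},{"dx":-0.095,"dy":0,"dz":0,"ax":0,"ay":0,"az":0,"grip":-1},{"dx":-0.1,"dy":0,"dz":0,"ax":0,"ay":0,"az":0,"grip":-1}]'|grep -A2 pos
python3 -m jog '[{"dx":-0.004,"dy":0,"dz":0,"ax":0,"ay":0,"az":0,"grip":-1},{"dx":-0.008,"dy":0,"dz":0,"ax":0,"ay":0,"az":0,"grip":-1},{"dx":-0.012,"dy":0,"dz":0,"ax":0,"ay":0,"az":0,"grip":-1},{"dx":-0.012,"dy":0,"dz":0,"ax":0,"ay":0,"az":0,"grip":-1}]'|grep -A2 pos
python3 -m jog '[{"dx":-0.004,"dy":0,"dz":0,"ax":0,"ay":0,"az":0,"grip":-1},{"dx":-0.006,"dy":0,"dz":0,"ax":0,"ay":0,"az":0,"grip":-1},{"dx":-0.006,"dy":0,"dz":0,"ax":0,"ay":0,"az":0,"grip":-1},{"dx":-0.006,"dy":0,"dz":0,"ax":0,"ay":0,"az":0,"grip":-1}]'|grep -A2 pos
python3 -m jog '[{"dx":0.1,"dy":0,"dz":0,"ax":0,"ay":0,"az":0,"grip":-1},{"dx":0.2,"dy":0,"dz":-0.1,"ax":0,"ay":0,"az":0,"grip":-1},{"dx":0.25,"dy":-0.1,"dz":-0.25,"ax":0,"ay":0,"az":0,"grip":-1},{"dx":0.3,"dy":-0.2,"dz":-0.4,"ax":0,"ay":0,"az":0,"grip":-1},{"dx":0.3,"dy":-0.35,"dz":-0.45,"ax":0,"ay":0,"az":0,"grip":-1}]'|grep -A2 pos
python3 -m jog '[{"dx":0.1,"dy":-0.1,"dz":0,"ax":0,"ay":0,"az":0,"grip":-1},{"dx":0.2,"dy":-0.25,"dz":0,"ax":0,"ay":0,"az":0,"grip":-1},{"dx":0.3,"dy":-0.4,"dz":0,"ax":0,"ay":0,"az":0,"grip":-1},{"dx":0.4,"dy":-0.5,"dz":0,"ax":0,"ay":0,"az":0,"grip":-1},{"dx":0.4,"dy":-0.5,"dz":0,"ax":0,"ay":0,"az":0,"grip":-1}]'|grep pos
python3 - <<'E'
from h import *
t=snap('top'); racked(t); print(manip.get_state()['clock'])
E
```

```text
position: [0.6747, -0.1113, 0.1275]
ee_rot: [0.003, 0.723, 0.69, 0.001]
contact_force: [0.4, 0.7, 0.1]
position: [0.6683, -0.1367, 0.1276]
ee_rot: [0.0, 0.724, 0.689, 0.0]
contact_force: [-0.1, 0.8, 0.5]
position: [0.6687, -0.1375, 0.1273]
ee_rot: [-0.001, 0.724, 0.69, 0.001]
contact_force: [-0.5, 1.7, -0.9]
position: [0.6686, -0.1377, 0.127]
ee_rot: [-0.002, 0.724, 0.69, 0.001]
contact_force: [1.3, 5.6, -0.5]
position: [0.5938, -0.0608, 0.2407]
ee_rot: [0.004, 0.723, 0.691, 0.003]
contact_force: [1.7, -0.5, 2.2]
position: [0.4638, 0.0481, 0.2376]
[315, 211, 41, 13, 428] ends y [ 0.6646 -0.1491] [ 0.6646 -0.2327]
[313, 246, 42, 13, 436] ends y [ 0.5951 -0.144 ] [ 0.5946 -0.2287]
[312, 279, 41, 15, 475] ends y [ 0.5268 -0.1411] [ 0.5259 -0.223 ]
47.1667
```

All three hit a hard stop in line with each other (y −0.129, −0.134 and −0.138, matching the rack's angle). Handing in.

```bash
python3 -c "
from rig import manip
print(manip.sign_off())"
```

```text
the job is handed in; nothing more can be done
None
```

All three wands are through the rack's eyes with handles against the front rail and shafts in the notches; the jars and tin were not touched, and I handed the job in at about 47 s on the robot's clock.

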